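# Lock the stock chest and draw the key

### The job

The lid of the stock chest is shut but not locked. Turn the key clockwise until you feel the bolt come fully home in its keeper, without forcing the lock, then turn it back to the one position where it slides out, ease it out without wrenching it or lifting the lid, and leave it lying in the wooden tray. Leave the bottles and other goods standing where they are.

Things in the scene. Friction and masses are not known exactly. Their poses are not given: they have to be found in the camera images.
- key_bow (a point): centre of the key's bow (black plastic head), 28 mm wide along the key's x, 9 mm thick along its y, 30 mm tall (z). The key stands upright in the lock, at the start 0.3 to 0.4 rad anticlockwise of straight. The bow's underside is 8 mm and its centre 23 mm above the lock's face; between them a steel neck 15 x 6 mm sits with its shoulder on the face
- key_tip (a point): tip of the key's steel blade (9 x 3 mm), 16.5 mm below the shoulder and 39.5 mm below the bow's centre; same axes. A small bit near the tip points to the key's +x and reaches 12 mm from the axis. The whole key is 54.5 mm long, about 35 g. It turns with about 0.1 rad of play in the lock, and twists 0.1 to 0.2 rad in a grip under load
- cylinder: round brass lock cylinder (38 mm across with its steel collar), axis upright; origin on the axis at its face, 26 mm above the lid's top; its x and y are those of the chest. Straight means that the key's x points along this x
- keyway (a point): same point as the cylinder. The key comes out only where its bit meets the notch cut in the cylinder's face (a dark slot from the axis to the rim). The cylinder was fitted askew: the notch lies anywhere from 0.4 rad clockwise to 0.2 rad anticlockwise of straight, so feel for it. The key passes within some 0.05 rad of it; elsewhere it lifts 2 mm and is then held. 17 mm of lift clear the blade
- lock_case (a point): middle of the top of the lock's flat steel case, 80 mm (x) by 72 mm (y), on the lid; the cylinder's face stands 4 mm above it. Nothing taller is within 90 mm of the key
- bolt: the lock's steel bolt, 24 x 10 mm; origin at the middle of its front end. It slides towards the chest's -x into the keeper when the key is turned clockwise (seen from above) past straight: travel = 22 mm x sin(angle) less 2 mm, against 4 N of drag (about 0.1 Nm at the key). Turning back, to 0.2 rad beyond straight, leaves it where it is
- keeper: closed steel keeper, 37 mm wide, on the chest's fixed front rail; origin at the middle of its mouth, axes as the chest's. The bolt is home when its end meets the bottom of the pocket inside, which lies, unseen, 5 to 14 mm behind the mouth: 7 to 16 mm of bolt travel, the key 0.4 to 1.0 rad clockwise of straight. There the key's torque rises sharply
- chest: dark timber stock chest, 320 mm (x) by 400 mm (y) by 120 mm high, fixed to the counter; origin under its middle, its front (with the keeper) is its -x side. The lock's axis is 56 mm in front of its middle
- lid (a joint): the chest's lid, hinged along its rear (+x) edge; 0 is shut, grows as it opens (rad). It weighs 1.6 kg
- tray: shallow open wooden tray on the counter, 150 mm (x) by 110 mm (y), 20 mm high, walls 6 mm, inner floor about 6 mm above the counter; origin under its middle; fixed
- drop1: small brown dropper bottle, 33 mm across, 96 mm tall, standing on the chest's lid; origin under its middle
- drop2: another such dropper bottle on the chest's lid
- drop3: another such dropper bottle, on the counter right of the chest
- flask: tall brown bottle, 64 mm across, 190 mm tall, on the counter left of the chest; origin under its middle
- taster: small glass tasting cup, 48 mm across, 55 mm tall, on the counter beyond the tray; origin under its middle
- bung: cork cask bung, 52 mm across, 32 mm tall, on the counter left of the chest; origin under its middle
- tap: spare steel cask tap, about 110 mm long, 30 mm high, lying on the counter beyond the tray; origin under its middle
Things that resemble listed ones, but are neither listed nor needed, are in the scene too. Of the things that look like the tray, the middle-sized one is meant.

How it is judged:
By the outcome, as a careful person would: the job done as asked, in the order asked, and still so for the second after the job is handed in, with the robot touching nothing.
It also fails if it takes over 72 s, if anything falls off the work surface, if the arm or the gripper's body presses on something with over 40 N, if the wrist force passes 120 N, or if a joint passes its speed limit or range.

### The arm

A 6-joint arm with a two-finger parallel gripper is mounted at the origin on the work surface. World frame = base frame: x ahead of the robot, y to its left, z up, the work surface at z = 0. Lengths are in mm, angles in rad, forces in N, time in s.
With the tool pointing down it reaches from about 400 to 825 mm from the base axis. Payload 7 kg.
Tool frame: the origin (TCP) lies on the mounting face of the last link; the fingertips stand 178 mm ahead of it and the grasp point (between the pads) lies 159 mm ahead of it; z points along the fingers, y is the line along which they close (so a half turn about z gives the same grasp; the last joint's range is limited). The gripper opens to 88 mm and grips with 3 to 60 N. Pads are 19 mm wide; open, the fingers measure 130 mm over their backs; the gripper's body (78 mm by 193 mm) begins 47 mm behind the grasp point.
Start: joints at [1.412, 0.359, 0.012, 0, -1.224, -0.288], TCP at [291.66, 608.712, 404.661] pointing down, gripper open.
Joint ranges: [-3.07, 3.07], [-1.43, 2.12], [-1.02, 1.25], [-3.03, 1.67], [-3.05, -0], [-3.03, 3.03]. Speed limits (rad/s): [2.39, 2.39, 3.01, 3.14, 3.14, 3.14].

### API

Orientations are given as a unit quaternion [x, y, z, w].
In Python, from station import bot, get_image, workorder gives the robot as it stands. The module is installed in compiled form; this text tells all that it offers.
- The arm moves only by the tool drive_tool, never from a script. Its argument "rows" is a list of rows, each an object of numbers: "x", "y", "z": the shift along the tool's x, y, z each as a share of 0.12 m, from -1 to 1; "ax", "ay", "az": the turn, a rotation vector about the tool's x, y, z each as a share of 1.5 rad, from -1 to 1. A call has 1 to 10 rows; each row is the pose to reach, as a shift and turn from the pose commanded when the call began, along the tool's axes at that moment; what a row does not reach only later rows make up. A row lasts 1/10 s, in which the tool goes at most 50 mm and 8.59 degrees, less where a joint would pass 70% of its speed; a pose out of reach is approached as far as the arm can. A call with a number of a shift or a turn outside -1 to 1 is refused whole. A call with a gripper value outside its range is refused whole. "grip" is the opening, from -1 (shut) to 1 (fully open), set as the call begins (left out, the last holds). The fingers move at their own pace and stop on an object; the grip force is fixed at half the most. Time passes only in rows, so rows that repeat a pose let the fingers close. It gives the time, the measured TCP pose, the force, the opening and the grip force at its end, in the units of the state.
- bot.get_state(): the state, without advancing time (a new reading comes with each control period).
- get_image(name): name is "scene" or "top"; returns a dict with "pixels" (384x512x3 uint8, blue, green, red), "intrinsics" (3x3 intrinsics, pixels), "R" (3x3) and "t" (3): a world point X has camera coordinates R X + t. Camera axes: x right, y down, z forward; pixel columns grow to the right and rows downward; lengths in mm; the calibration is good to about 2 mm. A picture is of the moment at which its call begins. There is no depth.
- workorder.close_job(): hands the job in; it is judged then, once.
The state is a dict: "time_s": time; "joint_pos": joint angles; "dq": joint speeds; "tau": joint torques, N m; "eef_pos": TCP position; "orientation": TCP orientation; "wrist_force": force on the tool from outside, world axes, zero at the start; "wrist_torque": the same for the moment, N m; "opening": finger opening in mm; "grasp_force": force on a finger pad.
Only numpy, scipy, OpenCV 4.12 (cv2) and the standard library are available. Lean on these libraries where they do the work, as an engineer would, in place of code of your own. Each camera call takes 0.05 s, during which the arm holds its last target. There are 200 camera calls.

## Working session

There is one attempt and no reset: what is moved stays moved. The work goes in short steps, Python scripts to look and compute and a tool call to move; the robot and the scene stay as the last step left them, time stands still between calls to the robot, and variables do not carry over. Pictures are saved under pics/ and viewed, at most 10 in all, crops included, and the job is handed in when it is done.

Besides the shell and the picture viewer there is one more tool, called after "Call:" as name([rows], argument=value, ...), one row to a line, values as JSON. drive_tool: Moves the arm, as the interface text tells. Its arguments: {"type":"object","properties":{"rows":{"type":"array"},"grip":{"type":"number"}},"required":["rows"]}

```bash
mkdir -p pics; cat > h.py <<'E'
import numpy as np, cv2
from station import bot, get_image, workorder
def cam(name):
    d=get_image(name); return np.array(d["pixels"]),np.array(d["intrinsics"]),np.array(d["R"]),np.array(d["t"])
def ray(K,R,t,u,v,z):
    d=R.T@np.linalg.inv(K)@np.array([u,v,1.]); c=-R.T@t
    return c+d*(z-c[2])/d[2]
def proj(K,R,t,X):
    p=K@(R@np.array(X,float)+t); return p[:2]/p[2]
E
python3 - <<'E'
from h import *
a=[]
for n in("scene","top"):
    im,K,R,t=cam(n); cv2.imwrite(f"pics/{n}0.png",im); print(n,K.tolist(),(-R.T@t).round(0),R.round(3).tolist())
    np.savez(f"{n}.npz",im=im,K=K,R=R,t=t)
s=bot.get_state();print(s)
E
```

```text
scene [[364.86126263517446, 0.0, 253.6730270934571], [0.0, 364.86126263517446, 194.97377872063933], [0.0, 0.0, 1.0]] [1467.  -27.  729.] [[0.0, 1.0, 0.001], [0.539, 0.0, -0.842], [-0.842, 0.001, -0.539]]
top [[452.78573795898984, 0.0, 263.28724150667574], [0.0, 452.78573795898984, 189.0385696184806], [0.0, 0.0, 1.0]] [ 352.  -24. 1513.] [[0.012, -1.0, -0.011], [-0.994, -0.011, -0.105], [0.105, 0.012, -0.994]]
{'time_s': 0.1, 'joint_pos': array([ 1.41210496e+00,  3.59306785e-01,  1.11681079e-02, -3.34614992e-04,
       -1.22411990e+00, -2.88089290e-01]), 'dq': array([ 0.00084923, -0.00210005,  0.00110554,  0.00050646,  0.00139844,
        0.00138321]), 'tau': array([-2.73590602e-03, -5.84161127e+01,  2.93753529e+01,  7.01564088e+00,
        1.02105516e-02, -4.75829825e-05]), 'eef_pos': array([291.57267579, 608.58267136, 403.82464484]), 'orientation': array([ 9.75139079e-01, -2.21592459e-01, -1.09713158e-04,  7.39765624e-04]), 'wrist_force': array([-0.16715662, -0.52628489,  0.26910122]), 'wrist_torque': array([ 0.04398756, -0.00897936, -0.02479228]), 'grasp_force': 0.0, 'opening': 87.49186281043589}
```

View pics/scene0.png

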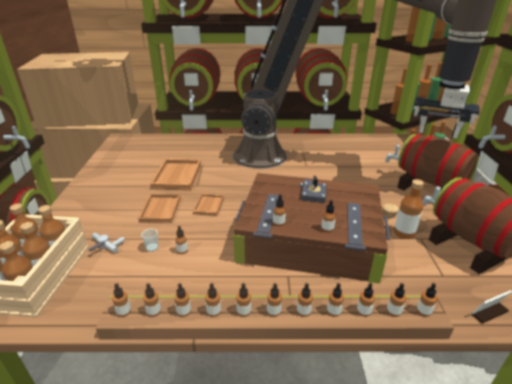

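View pics/top0.png

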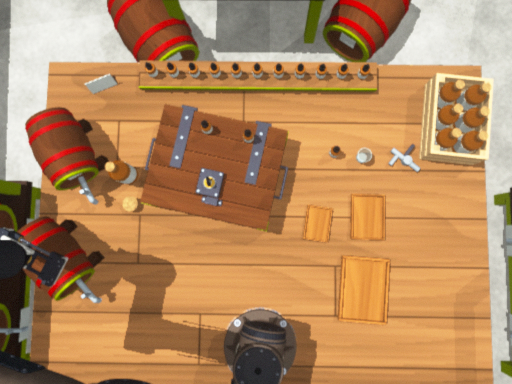

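The top view shows the chest around (215,165), turned a little, with the lock at (210,184). Of the three tray-like things, the middle-sized one is at (368,217).

```bash
python3 - <<'E'
from h import *
T=np.load("top.npz");S=np.load("scene.npz")
a=cv2.resize(T["im"][160:210,180:240],None,fx=8,fy=8,interpolation=cv2.INTER_CUBIC)
b=cv2.resize(S["im"][170:210,290:340],None,fx=6,fy=6,interpolation=cv2.INTER_CUBIC)
o=np.zeros((400,780,3),np.uint8);o[:400,:480]=a;o[:240,480:780]=b
cv2.imwrite("pics/crop1.png",o)
k=lambda u,v,z:ray(T["K"],T["R"],T["t"],u,v,z).round(0)
# tray corners middle
for p in [(351,195),(384,195),(384,240),(352,239)]: print("tray",k(*p,20))
for p in [(165,105),(288,128),(268,230),(142,204)]: print("chest",k(*p,120))
print("lock",k(210,184,146))
E
```

```text
tray [ 493. -297.   20.]
tray [ 494. -405.   20.]
tray [ 346. -403.   20.]
tray [ 348. -299.   20.]
chest [763. 306. 120.]
chest [692. -83. 120.]
chest [373. -24. 120.]
chest [449. 367. 120.]
lock [510. 154. 146.]
```

View pics/crop1.png

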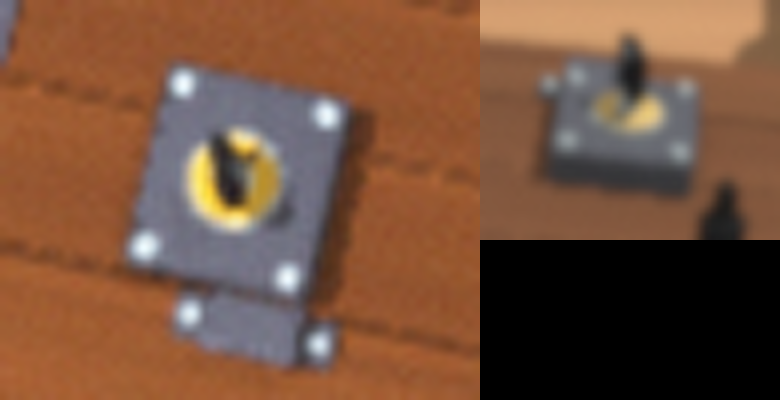

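The crop shows the lock's screws, the brass face near crop (236,180), and the key's bow leaning slightly left of up. A dark notch shows at about crop (250,155), up and to the right, roughly 0.3 rad clockwise of straight. The tray measures about 148 x 106 mm, so it is the right one.

```bash
cat >> h.py <<'E'
def go(p,yaw):
    "shares for a move to TCP p (mm), tool-x yaw, tool down, from the measured pose"
    from scipy.spatial.transform import Rotation as Ro
    s=bot.get_state(); R0=Ro.from_quat(s["orientation"])
    t=R0.inv().apply(np.array(p)-s["eef_pos"])/120
    G=Ro.from_matrix(np.array([[np.cos(yaw),np.sin(yaw),0],[np.sin(yaw),-np.cos(yaw),0],[0,0,-1]]).T)
    r=(R0.inv()*G).as_rotvec()/1.5
    print("xyz",t.round(3),"rot",r.round(3),"F",s["wrist_force"].round(2),"T",s["wrist_torque"].round(3),"t",s["time_s"])
E
python3 - <<'E'
from h import *
T=np.load("top.npz");S=np.load("scene.npz")
t=lambda u,v,z:ray(T["K"],T["R"],T["t"],u,v,z).round(1)
sc=lambda u,v,z:ray(S["K"],S["R"],S["t"],u,v,z).round(1)
sp=np.array([[183,84],[327,115],[145,246],[288,277]])/8+[180,160]-.44
P=np.array([t(*p,143) for p in sp]);print(P,P.mean(0))
sq=np.array([[575,75],[687,88],[567,140],[680,152]],float);sq=(sq-[480,0])/6+[290,170]-.42
Q=np.array([sc(*p,143) for p in sq]);print(Q.mean(0))
print("bow",t(180+227/8,160+165/8,178),sc(290+150/6,170+70/6,169))
# brass mask
h=cv2.cvtColor(T["im"],cv2.COLOR_BGR2HSV)[170:195,195:225];m=((h[...,0]>20)&(h[...,0]<32)&(h[...,1]>120)&(h[...,2]>130));y,x=np.nonzero(m);print(m.sum(),x.mean()+195,y.mean()+170)
go([514,152,480],0.165)
E
```

```text
[[553.  178.9 143. ]
 [541.6 123.5 143. ]
 [490.6 191.8 143. ]
 [479.3 137.  143. ]] [516.125 157.8   143.   ]
[513.7 159.3 143. ]
bow [516.3 155.2 178. ] [517.1 159.2 169. ]
37 208.75675675675674 182.97297297297297
xyz [ 3.316  2.631 -0.63 ] rot [ 0.001  0.    -0.408] F [-0.17 -0.53  0.27] T [ 0.044 -0.009 -0.025] t 0.1
```

Call:
drive_tool([
  {"z": -0.3},
  {"z": -0.6},
  {"x": 0.3, "y": 0.2, "z": -0.63},
  {"x": 0.6, "y": 0.45, "z": -0.63},
  {"x": 0.9, "y": 0.7, "z": -0.63},
  {"x": 1, "y": 0.8, "z": -0.63},
])

```text
invalid input at $.rows[0]: expected keys x, y, z, ax, ay, az
```

Call:
drive_tool([
  {"x": 0.3, "y": 0.25},
  {"x": 0.6, "y": 0.5},
  {"x": 0.9, "y": 0.75},
  {"x": 1, "y": 0.85},
  {"x": 1, "y": 0.85},
])

```text
invalid input at $.rows[0]: expected keys x, y, z, ax, ay, az
```

Call:
drive_tool([
  {"x": 0.3, "y": 0.25},
  {"x": 0.6, "y": 0.5},
  {"x": 0.9, "y": 0.75, "az": -0.1},
  {"x": 1, "y": 0.8, "az": -0.2},
  {"x": 1, "y": 0.8, "az": -0.3},
  {"x": 1, "y": 0.8, "az": -0.41},
  {"x": 1, "y": 0.8, "az": -0.41},
])

```text
invalid input at $.rows[0]: expected keys x, y, z, ax, ay, az
```

```bash
python3 - <<'E'
from h import *
go([515,158,420],0.155)
E
```

```text
xyz [ 3.302  2.582 -0.131] rot [ 0.001  0.    -0.401] F [-0.17 -0.53  0.27] T [ 0.044 -0.009 -0.025] t 0.1
```

All keys are required.

Call:
drive_tool([
  {"x": 0, "y": 0, "z": -0.3, "ax": 0, "ay": 0, "az": 0},
  {"x": 0, "y": 0, "z": -0.6, "ax": 0, "ay": 0, "az": 0},
  {"x": 0.3, "y": 0.25, "z": -0.63, "ax": 0, "ay": 0, "az": 0},
  {"x": 0.6, "y": 0.5, "z": -0.63, "ax": 0, "ay": 0, "az": 0},
  {"x": 0.9, "y": 0.7, "z": -0.63, "ax": 0, "ay": 0, "az": 0},
  {"x": 1, "y": 0.8, "z": -0.63, "ax": 0, "ay": 0, "az": 0},
])

```text
time_s: 0.7
eef_pos: [359.6, 467.3, 480.6]
orientation: [0.975, -0.222, 0.0, 0.0]
wrist_force: [0.8, 0.8, -0.6]
opening: 87.9
grasp_force: 0.0
```

Call:
drive_tool([
  {"x": 0.3, "y": 0.25, "z": 0, "ax": 0, "ay": 0, "az": 0},
  {"x": 0.6, "y": 0.5, "z": 0, "ax": 0, "ay": 0, "az": 0},
  {"x": 0.9, "y": 0.7, "z": 0, "ax": 0, "ay": 0, "az": 0},
  {"x": 1, "y": 0.8, "z": 0, "ax": 0, "ay": 0, "az": 0},
  {"x": 1, "y": 0.8, "z": 0, "ax": 0, "ay": 0, "az": 0},
])

```text
time_s: 1.2
eef_pos: [425.7, 330.0, 480.4]
orientation: [0.975, -0.223, -0.0, -0.0]
wrist_force: [0.1, 0.6, 0.6]
opening: 87.9
grasp_force: 0.0
```

Call:
drive_tool([
  {"x": 0.3, "y": 0.25, "z": 0, "ax": 0, "ay": 0, "az": 0},
  {"x": 0.6, "y": 0.5, "z": 0, "ax": 0, "ay": 0, "az": 0},
  {"x": 0.9, "y": 0.7, "z": 0, "ax": 0, "ay": 0, "az": -0.1},
  {"x": 1, "y": 0.8, "z": 0, "ax": 0, "ay": 0, "az": -0.2},
  {"x": 1, "y": 0.8, "z": 0, "ax": 0, "ay": 0, "az": -0.3},
  {"x": 1, "y": 0.8, "z": 0, "ax": 0, "ay": 0, "az": -0.4},
  {"x": 1, "y": 0.8, "z": 0, "ax": 0, "ay": 0, "az": -0.4},
])

```text
time_s: 1.9
eef_pos: [491.9, 194.2, 479.9]
orientation: [0.997, 0.078, -0.0, 0.0]
wrist_force: [-0.1, -0.1, -0.5]
opening: 88.3
grasp_force: 0.0
```

```bash
python3 - <<'E'
from h import *
go([515,158,420],0.155)
E
```

```text
xyz [0.143 0.328 0.499] rot [0.    0.    0.001] F [-0.11 -0.15 -0.48] T [-0.038 -0.049 -0.029] t 1.9
```

Call:
drive_tool([
  {"x": 0.14, "y": 0.33, "z": 0.2, "ax": 0, "ay": 0, "az": 0},
  {"x": 0.14, "y": 0.33, "z": 0.5, "ax": 0, "ay": 0, "az": 0},
  {"x": 0.14, "y": 0.33, "z": 0.7, "ax": 0, "ay": 0, "az": 0},
  {"x": 0.14, "y": 0.33, "z": 0.7, "ax": 0, "ay": 0, "az": 0},
])

```text
time_s: 2.3
eef_pos: [513.7, 157.0, 392.6]
orientation: [0.997, 0.075, -0.003, 0.001]
wrist_force: [0.0, 0.6, -0.2]
opening: 87.4
grasp_force: 0.0
```

```bash
python3 - <<'E'
from h import *
go([515,158,332],0.155)
im,K,R,t=cam("scene")
a=cv2.resize(im[130:215,260:370],None,fx=7,fy=7,interpolation=cv2.INTER_CUBIC);cv2.imwrite("pics/c2.png",a)
e=bot.get_state()["eef_pos"];print((proj(K,R,t,[e[0],e[1],e[2]-178])-[260,130])*7,(proj(K,R,t,[515,158,146])-[260,130])*7)
E
```

```text
xyz [ 0.016 -0.008  0.505] rot [ 0.002  0.004 -0.004] F [ 0.03  0.6  -0.17] T [-0.075  0.035 -0.012] t 2.3
[390.1116467  260.07126195] [376.74403285 404.5773224 ]
```

View pics/c2.png

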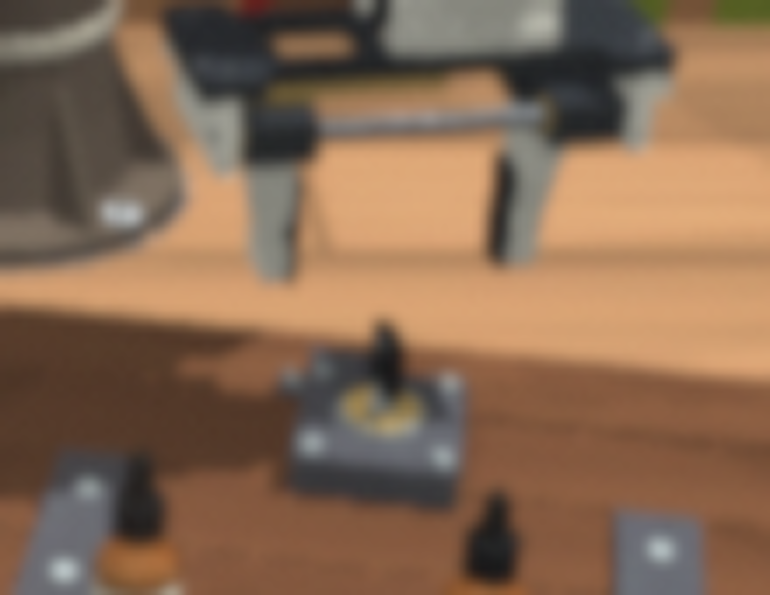

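The scene crop shows the open gripper above the lock. The brass face is at crop (382,408), within 1 px of my estimate. I'll descend and then close gently.

Call:
drive_tool([
  {"x": 0.02, "y": -0.016, "z": 0.2, "ax": 0, "ay": 0.003, "az": 0},
  {"x": 0.02, "y": -0.016, "z": 0.35, "ax": 0, "ay": 0.003, "az": 0},
  {"x": 0.02, "y": -0.016, "z": 0.45, "ax": 0, "ay": 0.003, "az": 0},
  {"x": 0.02, "y": -0.016, "z": 0.5, "ax": 0, "ay": 0.003, "az": 0},
  {"x": 0.02, "y": -0.016, "z": 0.5, "ax": 0, "ay": 0.003, "az": 0},
  {"x": 0.02, "y": -0.016, "z": 0.5, "ax": 0, "ay": 0.003, "az": 0},
])

```text
time_s: 2.95
eef_pos: [516.9, 159.5, 337.3]
orientation: [0.997, 0.077, 0.003, -0.0]
wrist_force: [-0.4, 0.1, 0.1]
opening: 87.5
grasp_force: 0.0
```

```bash
python3 - <<'E'
from h import *
go([515.5,159,332],0.155)
print(bot.get_state()["eef_pos"])
im,K,R,t=cam("scene")
a=cv2.resize(im[150:215,270:360],None,fx=8,fy=8,interpolation=cv2.INTER_CUBIC);cv2.imwrite("pics/c3.png",a)
E
```

```text
xyz [-0.013  0.002  0.044] rot [-0.    -0.004 -0.001] F [-0.38  0.09  0.14] T [-0.074  0.019 -0.049] t 2.95
[516.94790788 159.4572334  337.28974684]
```

View pics/c3.png

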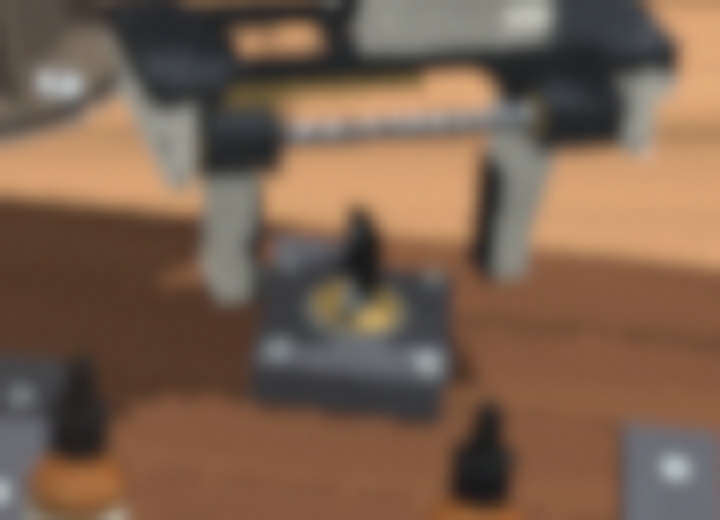

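The crop shows the finger pads at columns 260 and 475 (middle 367) and the bow at 360. I'll shift about 2 mm to -y, go down 5 mm and close.

Call:
drive_tool([
  {"x": -0.015, "y": 0.016, "z": 0.045, "ax": 0, "ay": -0.003, "az": 0},
  {"x": -0.015, "y": 0.016, "z": 0.045, "ax": 0, "ay": -0.003, "az": 0},
  {"x": -0.015, "y": 0.016, "z": 0.045, "ax": 0, "ay": -0.003, "az": 0},
])

```text
time_s: 3.3
eef_pos: [515.1, 156.8, 330.9]
orientation: [0.997, 0.076, -0.0, 0.0]
wrist_force: [0.9, -0.4, 0.0]
opening: 87.7
grasp_force: 0.0
```

Call:
drive_tool([
  {"x": 0, "y": 0, "z": 0, "ax": 0, "ay": 0, "az": 0},
  {"x": 0, "y": 0, "z": 0, "ax": 0, "ay": 0, "az": 0},
  {"x": 0, "y": 0, "z": 0, "ax": 0, "ay": 0, "az": 0},
  {"x": 0, "y": 0, "z": 0, "ax": 0, "ay": 0, "az": 0},
  {"x": 0, "y": 0, "z": 0, "ax": 0, "ay": 0, "az": 0},
  {"x": 0, "y": 0, "z": 0, "ax": 0, "ay": 0, "az": 0},
  {"x": 0, "y": 0, "z": 0, "ax": 0, "ay": 0, "az": 0},
  {"x": 0, "y": 0, "z": 0, "ax": 0, "ay": 0, "az": 0},
], grip=-0.75)

```text
time_s: 4.1
eef_pos: [515.1, 156.9, 330.8]
orientation: [0.997, 0.077, -0.0, 0.0]
wrist_force: [0.3, -0.2, -0.1]
opening: 29.6
grasp_force: 0.0
```

```bash
python3 - <<'E'
from h import *
go([515.5,157.5,332],0.155)
s=bot.get_state();print(s["eef_pos"],s["opening"],s["grasp_force"])
im,K,R,t=cam("scene")
a=cv2.resize(im[165:205,290:340],None,fx=10,fy=10,interpolation=cv2.INTER_CUBIC);cv2.imwrite("pics/c4.png",a)
E
```

```text
xyz [ 0.004 -0.004 -0.01 ] rot [ 0.     0.    -0.001] F [ 0.28 -0.15 -0.14] T [-0.007 -0.027  0.034] t 4.1
[515.1423708  156.9493562  330.82435273] 29.550188219044546 0.0
```

View pics/c4.png

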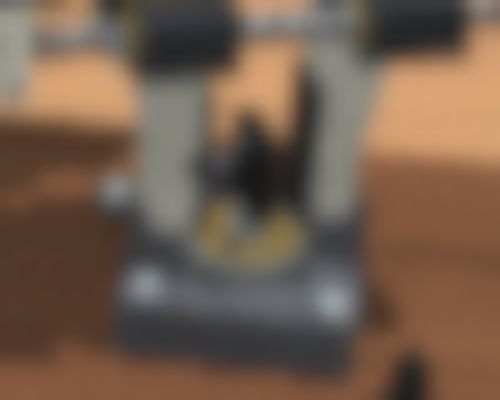

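The crop shows the bow at column 255, midway between the pads at 207 and 303. The fingers are centred, so I'll close on it.

Call:
drive_tool([
  {"x": 0, "y": 0, "z": 0, "ax": 0, "ay": 0, "az": 0},
  {"x": 0, "y": 0, "z": 0, "ax": 0, "ay": 0, "az": 0},
  {"x": 0, "y": 0, "z": 0, "ax": 0, "ay": 0, "az": 0},
  {"x": 0, "y": 0, "z": 0, "ax": 0, "ay": 0, "az": 0},
  {"x": 0, "y": 0, "z": 0, "ax": 0, "ay": 0, "az": 0},
  {"x": 0, "y": 0, "z": 0, "ax": 0, "ay": 0, "az": 0},
], grip=-1)

```text
time_s: 4.75
eef_pos: [515.0, 157.9, 330.6]
orientation: [0.997, 0.077, 0.0, -0.001]
wrist_force: [-1.5, 6.9, -1.1]
opening: 8.8
grasp_force: 30.0
```

```bash
cat > st.py <<'E'
from h import *
s=bot.get_state();q=s["orientation"]
print("t",s["time_s"],s["eef_pos"].round(2),"yaw",round(2*np.arctan2(q[1],q[0]),3),"F",s["wrist_force"].round(2),"T",s["wrist_torque"].round(3),"op",round(s["opening"],1),round(s["grasp_force"],1))
E
python3 st.py
```

```text
t 4.75 [515.02 157.9  330.63] yaw 0.153 F [-1.46  6.92 -1.06] T [2.203 0.536 0.029] op 8.8 30.0
```

Call:
drive_tool([
  {"x": 0, "y": -0.008, "z": 0, "ax": 0, "ay": 0, "az": 0},
  {"x": 0, "y": -0.008, "z": 0, "ax": 0, "ay": 0, "az": 0},
  {"x": 0, "y": -0.008, "z": 0, "ax": 0, "ay": 0, "az": 0},
])

```text
time_s: 5.05
eef_pos: [515.0, 158.2, 330.8]
orientation: [0.997, 0.077, 0.0, -0.0]
wrist_force: [-2.1, 4.6, -1.4]
opening: 8.8
grasp_force: 30.0
```

```bash
python3 st.py
```

```text
t 5.05 [514.96 158.22 330.77] yaw 0.153 F [-2.12  4.63 -1.39] T [ 1.632  0.356 -0.023] op 8.8 30.0
```

Call:
drive_tool([
  {"x": -0.006, "y": -0.014, "z": 0, "ax": 0, "ay": 0, "az": 0},
  {"x": -0.006, "y": -0.014, "z": 0, "ax": 0, "ay": 0, "az": 0},
  {"x": -0.006, "y": -0.014, "z": 0, "ax": 0, "ay": 0, "az": 0},
])

```text
time_s: 5.35
eef_pos: [514.0, 159.2, 330.9]
orientation: [0.997, 0.077, -0.0, 0.0]
wrist_force: [0.5, 0.5, 0.1]
opening: 9.0
grasp_force: 30.0
```

```bash
python3 st.py
```

```text
t 5.35 [514.   159.19 330.9 ] yaw 0.153 F [0.53 0.46 0.05] T [-0.068  0.021 -0.006] op 9.0 30.0
```

Call:
drive_tool([
  {"x": 0, "y": 0, "z": 0, "ax": 0, "ay": 0, "az": 0.05},
  {"x": 0, "y": 0, "z": 0, "ax": 0, "ay": 0, "az": 0.1},
  {"x": 0, "y": 0, "z": 0, "ax": 0, "ay": 0, "az": 0.13},
  {"x": 0, "y": 0, "z": 0, "ax": 0, "ay": 0, "az": 0.13},
])

```text
time_s: 5.75
eef_pos: [514.0, 159.0, 330.9]
orientation: [1.0, -0.021, -0.0, 0.0]
wrist_force: [-0.4, -1.6, 0.6]
opening: 8.7
grasp_force: 30.0
```

```bash
python3 st.py
```

```text
t 5.75 [513.95 159.02 330.86] yaw -0.043 F [-0.44 -1.64  0.61] T [-0.656  0.14   0.078] op 8.7 30.0
```

Call:
drive_tool([
  {"x": 0, "y": 0, "z": 0, "ax": 0, "ay": 0, "az": 0.05},
  {"x": 0, "y": 0, "z": 0, "ax": 0, "ay": 0, "az": 0.1},
  {"x": 0, "y": 0, "z": 0, "ax": 0, "ay": 0, "az": 0.13},
  {"x": 0, "y": 0, "z": 0, "ax": 0, "ay": 0, "az": 0.13},
])

```text
time_s: 6.15
eef_pos: [513.9, 159.1, 330.9]
orientation: [0.993, -0.118, -0.0, 0.0]
wrist_force: [-1.1, -2.5, 1.3]
opening: 8.9
grasp_force: 30.0
```

```bash
python3 st.py
```

```text
t 6.15 [513.95 159.14 330.86] yaw -0.236 F [-1.08 -2.46  1.27] T [-0.67   0.257  0.086] op 8.9 30.0
```

Call:
drive_tool([
  {"x": -0.002, "y": 0.008, "z": 0, "ax": 0, "ay": 0, "az": 0.04},
  {"x": -0.002, "y": 0.008, "z": 0, "ax": 0, "ay": 0, "az": 0.08},
  {"x": -0.002, "y": 0.008, "z": 0, "ax": 0, "ay": 0, "az": 0.1},
  {"x": -0.002, "y": 0.008, "z": 0, "ax": 0, "ay": 0, "az": 0.1},
])

```text
time_s: 6.55
eef_pos: [513.7, 158.9, 330.9]
orientation: [0.982, -0.191, 0.0, -0.0]
wrist_force: [0.8, 2.2, -1.6]
opening: 8.8
grasp_force: 30.0
```

```bash
python3 st.py
```

```text
t 6.55 [513.74 158.86 330.9 ] yaw -0.385 F [ 0.78  2.17 -1.59] T [ 0.576 -0.178 -0.006] op 8.8 30.0
```

Call:
drive_tool([
  {"x": 0, "y": 0, "z": 0, "ax": 0, "ay": 0, "az": 0.03},
  {"x": 0, "y": 0, "z": 0, "ax": 0, "ay": 0, "az": 0.06},
  {"x": 0, "y": 0, "z": 0, "ax": 0, "ay": 0, "az": 0.06},
])

```text
time_s: 6.85
eef_pos: [513.8, 158.9, 330.9]
orientation: [0.972, -0.235, 0.0, -0.0]
wrist_force: [1.2, 2.1, -2.1]
opening: 8.7
grasp_force: 30.0
```

```bash
python3 st.py
```

```text
t 6.85 [513.76 158.89 330.92] yaw -0.475 F [ 1.21  2.1  -2.11] T [ 0.866 -0.265  0.019] op 8.7 30.0
```

Call:
drive_tool([
  {"x": 0, "y": -0.005, "z": 0.004, "ax": 0, "ay": 0, "az": 0.03},
  {"x": 0, "y": -0.005, "z": 0.004, "ax": 0, "ay": 0, "az": 0.06},
  {"x": 0, "y": -0.005, "z": 0.004, "ax": 0, "ay": 0, "az": 0.06},
])

```text
time_s: 7.15
eef_pos: [513.9, 159.1, 330.8]
orientation: [0.96, -0.279, 0.0, -0.0]
wrist_force: [-1.9, 0.9, 3.5]
opening: 8.6
grasp_force: 30.0
```

```bash
python3 st.py
```

```text
t 7.15 [513.85 159.12 330.79] yaw -0.565 F [-1.87  0.95  3.45] T [0.226 0.676 0.055] op 8.6 30.0
```

Call:
drive_tool([
  {"x": 0, "y": 0, "z": 0, "ax": 0, "ay": 0, "az": 0.03},
  {"x": 0, "y": 0, "z": 0, "ax": 0, "ay": 0, "az": 0.05},
  {"x": 0, "y": 0, "z": 0, "ax": 0, "ay": 0, "az": 0.05},
])

```text
time_s: 7.45
eef_pos: [513.9, 159.1, 330.8]
orientation: [0.949, -0.314, 0.0, -0.0]
wrist_force: [-1.9, 0.2, 5.2]
opening: 8.5
grasp_force: 30.0
```

```bash
python3 st.py
```

```text
t 7.45 [513.86 159.15 330.76] yaw -0.639 F [-1.91  0.21  5.17] T [0.377 0.783 0.168] op 8.5 30.0
```

Call:
drive_tool([
  {"x": -0.004, "y": 0, "z": -0.003, "ax": 0, "ay": 0, "az": 0.015},
  {"x": -0.004, "y": 0, "z": -0.003, "ax": 0, "ay": 0, "az": 0.03},
  {"x": -0.004, "y": 0, "z": -0.003, "ax": 0, "ay": 0, "az": 0.03},
])

```text
time_s: 7.75
eef_pos: [513.7, 159.3, 330.8]
orientation: [0.942, -0.337, 0.0, -0.0]
wrist_force: [1.0, -1.9, 1.5]
opening: 8.8
grasp_force: 30.0
```

```bash
python3 st.py
```

```text
t 7.75 [513.66 159.33 330.81] yaw -0.687 F [ 0.97 -1.87  1.48] T [-0.34  -0.518  0.148] op 8.8 30.0
```

Call:
drive_tool([
  {"x": 0, "y": 0, "z": 0, "ax": 0, "ay": 0, "az": 0.015},
  {"x": 0, "y": 0, "z": 0, "ax": 0, "ay": 0, "az": 0.03},
  {"x": 0, "y": 0, "z": 0, "ax": 0, "ay": 0, "az": 0.03},
])

```text
time_s: 8.05
eef_pos: [513.7, 159.4, 330.8]
orientation: [0.934, -0.358, 0.0, -0.0]
wrist_force: [2.8, -0.8, 1.6]
opening: 9.1
grasp_force: 30.0
```

```bash
python3 st.py
```

```text
t 8.05 [513.66 159.36 330.82] yaw -0.733 F [ 2.77 -0.78  1.57] T [-0.478 -0.967  0.144] op 9.1 30.0
```

Call:
drive_tool([
  {"x": 0.003, "y": -0.003, "z": -0.001, "ax": 0, "ay": 0, "az": 0.015},
  {"x": 0.003, "y": -0.003, "z": -0.001, "ax": 0, "ay": 0, "az": 0.03},
  {"x": 0.003, "y": -0.003, "z": -0.001, "ax": 0, "ay": 0, "az": 0.03},
])

```text
time_s: 8.35
eef_pos: [513.9, 159.4, 330.8]
orientation: [0.925, -0.379, -0.0, 0.0]
wrist_force: [0.6, -0.2, 1.9]
opening: 8.8
grasp_force: 30.0
```

```bash
python3 st.py
```

```text
t 8.35 [513.87 159.38 330.8 ] yaw -0.778 F [ 0.61 -0.22  1.94] T [-0.331 -0.194  0.116] op 8.8 30.0
```

Call:
drive_tool([
  {"x": 0, "y": 0, "z": 0, "ax": 0, "ay": 0, "az": 0.015},
  {"x": 0, "y": 0, "z": 0, "ax": 0, "ay": 0, "az": 0.03},
  {"x": 0, "y": 0, "z": 0, "ax": 0, "ay": 0, "az": 0.03},
])

```text
time_s: 8.65
eef_pos: [513.9, 159.4, 330.8]
orientation: [0.917, -0.4, -0.0, 0.0]
wrist_force: [0.6, -1.2, 1.8]
opening: 8.8
grasp_force: 30.0
```

```bash
python3 st.py
```

```text
t 8.65 [513.89 159.43 330.81] yaw -0.823 F [ 0.57 -1.2   1.78] T [-0.203 -0.06   0.126] op 8.8 30.0
```

Call:
drive_tool([
  {"x": 0, "y": 0, "z": 0, "ax": 0, "ay": 0, "az": 0.015},
  {"x": 0, "y": 0, "z": 0, "ax": 0, "ay": 0, "az": 0.03},
  {"x": 0, "y": 0, "z": 0, "ax": 0, "ay": 0, "az": 0.03},
])

```text
time_s: 8.95
eef_pos: [513.9, 159.4, 330.8]
orientation: [0.907, -0.421, -0.0, 0.0]
wrist_force: [-0.2, -0.7, 2.8]
opening: 8.9
grasp_force: 30.0
```

```bash
python3 st.py
```

```text
t 8.95 [513.92 159.44 330.83] yaw -0.868 F [-0.22 -0.65  2.76] T [-0.054  0.063  0.155] op 8.9 30.0
```

Call:
drive_tool([
  {"x": 0, "y": 0, "z": 0, "ax": 0, "ay": 0, "az": 0.015},
  {"x": 0, "y": 0, "z": 0, "ax": 0, "ay": 0, "az": 0.03},
  {"x": 0, "y": 0, "z": 0, "ax": 0, "ay": 0, "az": 0.03},
])

```text
time_s: 9.25
eef_pos: [513.9, 159.5, 330.8]
orientation: [0.898, -0.441, -0.0, -0.0]
wrist_force: [-0.2, -0.4, 2.1]
opening: 8.9
grasp_force: 30.0
```

```bash
python3 st.py
```

```text
t 9.25 [513.95 159.46 330.83] yaw -0.913 F [-0.17 -0.42  2.08] T [0.024 0.127 0.097] op 8.9 30.0
```

Call:
drive_tool([
  {"x": 0, "y": 0, "z": -0.001, "ax": 0, "ay": 0, "az": 0.015},
  {"x": 0, "y": 0, "z": -0.001, "ax": 0, "ay": 0, "az": 0.03},
  {"x": 0, "y": 0, "z": -0.001, "ax": 0, "ay": 0, "az": 0.03},
])

```text
time_s: 9.55
eef_pos: [514.0, 159.5, 330.8]
orientation: [0.887, -0.461, -0.0, -0.0]
wrist_force: [0.7, 0.4, 0.1]
opening: 8.7
grasp_force: 30.0
```

```bash
python3 st.py
```

```text
t 9.55 [513.96 159.49 330.84] yaw -0.958 F [0.71 0.39 0.07] T [0.223 0.001 0.145] op 8.7 30.0
```

Call:
drive_tool([
  {"x": 0, "y": 0, "z": 0, "ax": 0, "ay": 0, "az": 0.015},
  {"x": 0, "y": 0, "z": 0, "ax": 0, "ay": 0, "az": 0.03},
  {"x": 0, "y": 0, "z": 0, "ax": 0, "ay": 0, "az": 0.03},
])

```text
time_s: 9.85
eef_pos: [514.0, 159.5, 330.9]
orientation: [0.877, -0.481, -0.0, -0.0]
wrist_force: [0.0, 1.0, -0.8]
opening: 8.8
grasp_force: 30.0
```

```bash
python3 st.py
```

```text
t 9.85 [513.95 159.49 330.88] yaw -1.003 F [ 0.05  0.99 -0.84] T [ 0.39  -0.162  0.141] op 8.8 30.0
```

Call:
drive_tool([
  {"x": 0, "y": 0, "z": 0.002, "ax": 0, "ay": 0, "az": 0.015},
  {"x": 0, "y": 0, "z": 0.002, "ax": 0, "ay": 0, "az": 0.03},
  {"x": 0, "y": 0, "z": 0.002, "ax": 0, "ay": 0, "az": 0.03},
])

```text
time_s: 10.15
eef_pos: [514.0, 159.5, 330.8]
orientation: [0.866, -0.5, 0.0, -0.0]
wrist_force: [0.2, 1.5, -0.2]
opening: 8.8
grasp_force: 30.0
```

```bash
python3 st.py
```

```text
t 10.15 [513.97 159.49 330.83] yaw -1.048 F [ 0.21  1.48 -0.15] T [0.533 0.179 0.13 ] op 8.8 30.0
```

Call:
drive_tool([
  {"x": 0, "y": 0, "z": 0, "ax": 0, "ay": 0, "az": 0.015},
  {"x": 0, "y": 0, "z": 0, "ax": 0, "ay": 0, "az": 0.03},
  {"x": 0, "y": 0, "z": 0, "ax": 0, "ay": 0, "az": 0.03},
])

```text
time_s: 10.45
eef_pos: [514.0, 159.5, 330.8]
orientation: [0.854, -0.52, 0.0, -0.0]
wrist_force: [-0.8, 2.1, 2.1]
opening: 8.5
grasp_force: 30.0
```

```bash
python3 st.py
```

```text
t 10.45 [513.99 159.49 330.82] yaw -1.093 F [-0.84  2.08  2.11] T [0.654 0.276 0.134] op 8.5 30.0
```

Call:
drive_tool([
  {"x": 0, "y": -0.002, "z": 0, "ax": 0, "ay": 0, "az": 0.015},
  {"x": 0, "y": -0.002, "z": 0, "ax": 0, "ay": 0, "az": 0.03},
  {"x": 0, "y": -0.002, "z": 0, "ax": 0, "ay": 0, "az": 0.03},
])

```text
time_s: 10.75
eef_pos: [514.1, 159.6, 330.8]
orientation: [0.842, -0.539, -0.0, 0.0]
wrist_force: [-1.9, 1.9, 3.0]
opening: 8.6
grasp_force: 30.0
```

```bash
python3 st.py
```

```text
t 10.75 [514.13 159.58 330.8 ] yaw -1.138 F [-1.95  1.88  2.95] T [0.756 0.804 0.124] op 8.6 30.0
```

Call:
drive_tool([
  {"x": 0, "y": 0, "z": 0, "ax": 0, "ay": 0, "az": 0.015},
  {"x": 0, "y": 0, "z": 0, "ax": 0, "ay": 0, "az": 0.03},
  {"x": 0, "y": 0, "z": 0, "ax": 0, "ay": 0, "az": 0.03},
])

```text
time_s: 11.05
eef_pos: [514.1, 159.6, 330.8]
orientation: [0.83, -0.558, -0.0, -0.0]
wrist_force: [-2.9, 2.6, 4.0]
opening: 8.9
grasp_force: 30.0
```

```bash
python3 st.py
```

```text
t 11.05 [514.14 159.57 330.78] yaw -1.183 F [-2.95  2.56  4.03] T [0.842 0.896 0.153] op 8.9 30.0
```

Call:
drive_tool([
  {"x": -0.005, "y": 0.003, "z": -0.003, "ax": 0, "ay": 0, "az": 0.01},
  {"x": -0.005, "y": 0.003, "z": -0.003, "ax": 0, "ay": 0, "az": 0.02},
  {"x": -0.005, "y": 0.003, "z": -0.003, "ax": 0, "ay": 0, "az": 0.02},
])

```text
time_s: 11.35
eef_pos: [513.9, 159.8, 330.9]
orientation: [0.822, -0.57, 0.0, 0.0]
wrist_force: [3.8, -0.8, -3.4]
opening: 9.1
grasp_force: 30.0
```

```bash
python3 st.py
```

```text
t 11.35 [513.92 159.83 330.91] yaw -1.213 F [ 3.83 -0.81 -3.35] T [-0.326 -1.467  0.109] op 9.1 30.0
```

Call:
drive_tool([
  {"x": 0, "y": 0, "z": 0, "ax": 0, "ay": 0, "az": 0.01},
  {"x": 0, "y": 0, "z": 0, "ax": 0, "ay": 0, "az": 0.02},
  {"x": 0, "y": 0, "z": 0, "ax": 0, "ay": 0, "az": 0.02},
])

```text
time_s: 11.65
eef_pos: [513.9, 159.8, 330.9]
orientation: [0.813, -0.582, 0.0, 0.0]
wrist_force: [5.8, -1.8, -4.5]
opening: 8.5
grasp_force: 30.0
```

```bash
python3 st.py; python3 - <<'E'
from h import *
im,K,R,t=cam("top");cv2.imwrite("pics/t5.png",cv2.resize(im[160:210,180:240],None,fx=8,fy=8,interpolation=cv2.INTER_CUBIC))
E
```

```text
t 11.65 [513.88 159.83 330.9 ] yaw -1.243 F [ 5.77 -1.83 -4.5 ] T [-0.53  -2.107  0.137] op 8.5 30.0
```

View pics/t5.png

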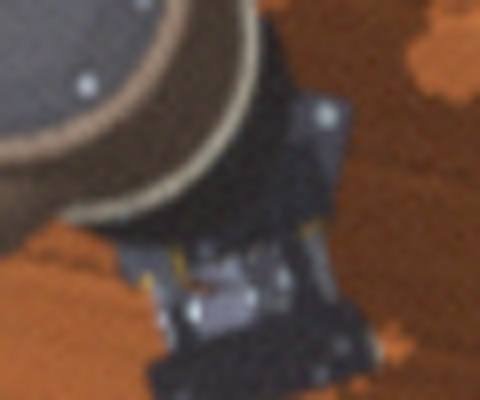

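The top view mostly shows the gripper over the lock, with the keeper at (220,295) undisturbed. I'll keep feeling for the stop.

Call:
drive_tool([
  {"x": 0.002, "y": -0.005, "z": 0.002, "ax": 0, "ay": 0, "az": 0.01},
  {"x": 0.002, "y": -0.005, "z": 0.002, "ax": 0, "ay": 0, "az": 0.02},
  {"x": 0.002, "y": -0.005, "z": 0.002, "ax": 0, "ay": 0, "az": 0.02},
])

```text
time_s: 12.0
eef_pos: [514.2, 159.8, 330.9]
orientation: [0.804, -0.594, -0.0, 0.0]
wrist_force: [2.7, -1.2, -0.6]
opening: 9.0
grasp_force: 30.0
```

```bash
python3 st.py
```

```text
t 12.0 [514.16 159.81 330.86] yaw -1.273 F [ 2.66 -1.15 -0.65] T [-0.454 -0.681  0.112] op 9.0 30.0
```

Call:
drive_tool([
  {"x": 0, "y": 0, "z": 0, "ax": 0, "ay": 0, "az": 0.01},
  {"x": 0, "y": 0, "z": 0, "ax": 0, "ay": 0, "az": 0.02},
  {"x": 0, "y": 0, "z": 0, "ax": 0, "ay": 0, "az": 0.02},
])

```text
time_s: 12.3
eef_pos: [514.2, 159.9, 330.9]
orientation: [0.795, -0.606, -0.0, 0.0]
wrist_force: [1.2, -0.8, -0.4]
opening: 8.7
grasp_force: 30.0
```

```bash
python3 st.py
```

```text
t 12.3 [514.18 159.87 330.86] yaw -1.303 F [ 1.25 -0.77 -0.43] T [-0.574 -0.495  0.072] op 8.7 30.0
```

Call:
drive_tool([
  {"x": 0, "y": 0, "z": 0, "ax": 0, "ay": 0, "az": 0.01},
  {"x": 0, "y": 0, "z": 0, "ax": 0, "ay": 0, "az": 0.02},
  {"x": 0, "y": 0, "z": 0, "ax": 0, "ay": 0, "az": 0.02},
])

```text
time_s: 12.6
eef_pos: [514.2, 159.9, 330.8]
orientation: [0.786, -0.618, -0.0, 0.0]
wrist_force: [1.0, -2.2, 0.2]
opening: 8.8
grasp_force: 30.0
```

```bash
python3 st.py
```

```text
t 12.6 [514.21 159.85 330.85] yaw -1.333 F [ 1.01 -2.24  0.23] T [-0.753 -0.386  0.155] op 8.8 30.0
```

Call:
drive_tool([
  {"x": 0, "y": 0, "z": 0, "ax": 0, "ay": 0, "az": 0.01},
  {"x": 0, "y": 0, "z": 0, "ax": 0, "ay": 0, "az": 0.02},
  {"x": 0, "y": 0, "z": 0, "ax": 0, "ay": 0, "az": 0.02},
])

```text
time_s: 12.9
eef_pos: [514.2, 159.9, 330.9]
orientation: [0.777, -0.63, -0.0, 0.0]
wrist_force: [1.0, -2.2, 1.3]
opening: 8.8
grasp_force: 30.0
```

```bash
python3 st.py; python3 - <<'E'
from h import *
im,K,R,t=cam("scene");a=cv2.resize(im[165:205,290:340],None,fx=10,fy=10,interpolation=cv2.INTER_CUBIC);cv2.imwrite("pics/c6.png",a)
E
```

```text
t 12.9 [514.24 159.86 330.87] yaw -1.363 F [ 1.03 -2.23  1.27] T [-0.76  -0.342  0.164] op 8.8 30.0
```

View pics/c6.png

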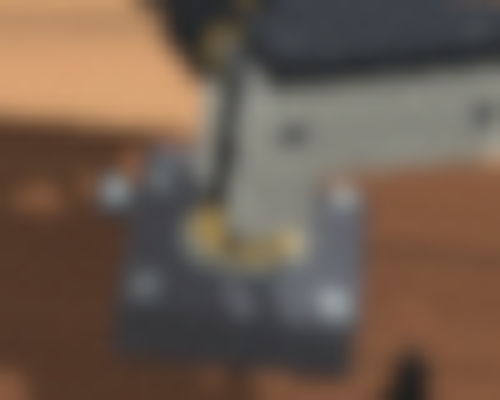

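The crop shows the fingers still holding the key over the brass face at (245,240). The lid looks undisturbed, and there's no stop yet.

Call:
drive_tool([
  {"x": 0, "y": 0, "z": 0, "ax": 0, "ay": 0, "az": 0.01},
  {"x": 0, "y": 0, "z": 0, "ax": 0, "ay": 0, "az": 0.02},
  {"x": 0, "y": 0, "z": 0, "ax": 0, "ay": 0, "az": 0.02},
])

```text
time_s: 13.25
eef_pos: [514.2, 159.9, 330.8]
orientation: [0.767, -0.641, 0.0, 0.0]
wrist_force: [1.3, -3.0, 0.5]
opening: 9.0
grasp_force: 30.0
```

```bash
python3 st.py
```

```text
t 13.25 [514.23 159.87 330.84] yaw -1.393 F [ 1.32 -3.04  0.49] T [-0.866 -0.346  0.116] op 9.0 30.0
```

Call:
drive_tool([
  {"x": 0, "y": 0, "z": 0, "ax": 0, "ay": 0, "az": 0.01},
  {"x": 0, "y": 0, "z": 0, "ax": 0, "ay": 0, "az": 0.02},
  {"x": 0, "y": 0, "z": 0, "ax": 0, "ay": 0, "az": 0.02},
])

```text
time_s: 13.55
eef_pos: [514.3, 159.9, 330.9]
orientation: [0.757, -0.653, 0.0, 0.0]
wrist_force: [0.2, -3.2, 0.6]
opening: 8.8
grasp_force: 30.0
```

```bash
python3 st.py
```

```text
t 13.55 [514.27 159.88 330.85] yaw -1.423 F [ 0.25 -3.23  0.65] T [-0.976 -0.364  0.077] op 8.8 30.0
```

Call:
drive_tool([
  {"x": 0.004, "y": 0, "z": 0, "ax": 0, "ay": 0, "az": 0.01},
  {"x": 0.004, "y": 0, "z": 0, "ax": 0, "ay": 0, "az": 0.02},
  {"x": 0.004, "y": 0, "z": 0, "ax": 0, "ay": 0, "az": 0.02},
])

```text
time_s: 13.85
eef_pos: [514.3, 159.7, 330.8]
orientation: [0.748, -0.664, -0.0, -0.0]
wrist_force: [-0.3, -0.7, -0.2]
opening: 9.1
grasp_force: 30.0
```

```bash
python3 st.py
```

```text
t 13.85 [514.29 159.68 330.84] yaw -1.453 F [-0.32 -0.75 -0.23] T [0.153 0.146 0.168] op 9.1 30.0
```

Call:
drive_tool([
  {"x": 0, "y": 0, "z": 0, "ax": 0, "ay": 0, "az": 0.01},
  {"x": 0, "y": 0, "z": 0, "ax": 0, "ay": 0, "az": 0.02},
  {"x": 0, "y": 0, "z": 0, "ax": 0, "ay": 0, "az": 0.02},
])

```text
time_s: 14.15
eef_pos: [514.3, 159.7, 330.8]
orientation: [0.738, -0.675, -0.0, -0.0]
wrist_force: [-1.3, 1.2, 0.3]
opening: 8.9
grasp_force: 30.0
```

```bash
python3 st.py
```

```text
t 14.15 [514.32 159.67 330.85] yaw -1.482 F [-1.28  1.24  0.31] T [0.644 0.244 0.214] op 8.9 30.0
```

Call:
drive_tool([
  {"x": 0, "y": 0, "z": 0, "ax": 0, "ay": 0, "az": 0.01},
  {"x": 0, "y": 0, "z": 0, "ax": 0, "ay": 0, "az": 0.02},
  {"x": 0, "y": 0, "z": 0, "ax": 0, "ay": 0, "az": 0.02},
])

```text
time_s: 14.45
eef_pos: [514.4, 159.6, 330.9]
orientation: [0.727, -0.686, -0.0, -0.0]
wrist_force: [-0.7, 2.7, -0.2]
opening: 8.4
grasp_force: 30.0
```

```bash
python3 st.py
```

```text
t 14.45 [514.35 159.64 330.85] yaw -1.512 F [-0.65  2.69 -0.2 ] T [1.071 0.309 0.242] op 8.4 30.0
```

Call:
drive_tool([
  {"x": 0, "y": 0, "z": 0, "ax": 0, "ay": 0, "az": 0.01},
  {"x": 0, "y": 0, "z": 0, "ax": 0, "ay": 0, "az": 0.02},
  {"x": 0, "y": 0, "z": 0, "ax": 0, "ay": 0, "az": 0.02},
])

```text
time_s: 14.75
eef_pos: [514.4, 159.6, 330.9]
orientation: [0.717, -0.697, -0.0, -0.0]
wrist_force: [-1.1, 3.6, -0.9]
opening: 8.8
grasp_force: 30.0
```

```bash
python3 st.py
```

```text
t 14.75 [514.36 159.59 330.86] yaw -1.543 F [-1.13  3.61 -0.85] T [1.396 0.327 0.257] op 8.8 30.0
```

Call:
drive_tool([
  {"x": -0.004, "y": 0, "z": 0, "ax": 0, "ay": 0, "az": 0.01},
  {"x": -0.004, "y": 0, "z": 0, "ax": 0, "ay": 0, "az": 0.02},
  {"x": -0.004, "y": 0, "z": 0, "ax": 0, "ay": 0, "az": 0.02},
])

```text
time_s: 15.05
eef_pos: [514.4, 159.8, 330.9]
orientation: [-0.706, 0.708, -0.0, -0.0]
wrist_force: [0.2, 0.8, -0.3]
opening: 8.5
grasp_force: 30.0
```

```bash
python3 st.py
```

```text
t 15.05 [514.39 159.82 330.88] yaw 4.711 F [ 0.21  0.76 -0.26] T [ 0.571 -0.07   0.264] op 8.5 30.0
```

The torque rose from about 0.13 to 0.26 Nm and stayed there with side forces near zero, so the bolt is home. I'll turn back now.

Call:
drive_tool([
  {"x": 0, "y": 0, "z": 0, "ax": 0, "ay": 0, "az": -0.06},
  {"x": 0, "y": 0, "z": 0, "ax": 0, "ay": 0, "az": -0.12},
  {"x": 0, "y": 0, "z": 0, "ax": 0, "ay": 0, "az": -0.18},
  {"x": 0, "y": 0, "z": 0, "ax": 0, "ay": 0, "az": -0.24},
  {"x": 0, "y": 0, "z": 0, "ax": 0, "ay": 0, "az": -0.24},
])

```text
time_s: 15.55
eef_pos: [514.2, 159.6, 330.8]
orientation: [0.822, -0.569, -0.0, 0.0]
wrist_force: [0.1, 0.1, -0.3]
opening: 8.9
grasp_force: 30.0
```

```bash
python3 st.py
```

```text
t 15.55 [514.25 159.57 330.77] yaw -1.211 F [ 0.12  0.09 -0.32] T [ 0.022 -0.038 -0.018] op 8.9 30.0
```

Call:
drive_tool([
  {"x": 0, "y": 0, "z": 0, "ax": 0, "ay": 0, "az": -0.06},
  {"x": 0, "y": 0, "z": 0, "ax": 0, "ay": 0, "az": -0.12},
  {"x": 0, "y": 0, "z": 0, "ax": 0, "ay": 0, "az": -0.16},
  {"x": 0, "y": 0, "z": 0, "ax": 0, "ay": 0, "az": -0.16},
])

```text
time_s: 15.95
eef_pos: [514.2, 159.7, 330.7]
orientation: [0.884, -0.468, -0.0, 0.0]
wrist_force: [0.1, 0.1, -0.5]
opening: 9.0
grasp_force: 30.0
```

```bash
python3 st.py
```

```text
t 15.95 [514.23 159.67 330.75] yaw -0.974 F [ 0.11  0.06 -0.46] T [ 0.009  0.013 -0.007] op 9.0 30.0
```

Call:
drive_tool([
  {"x": 0, "y": 0, "z": -0.007, "ax": 0, "ay": 0, "az": 0},
  {"x": 0, "y": 0, "z": -0.014, "ax": 0, "ay": 0, "az": 0},
  {"x": 0, "y": 0, "z": -0.014, "ax": 0, "ay": 0, "az": 0},
])

```text
time_s: 16.25
eef_pos: [514.2, 159.8, 332.3]
orientation: [0.884, -0.468, -0.0, 0.0]
wrist_force: [0.6, 0.3, -3.2]
opening: 8.6
grasp_force: 30.0
```

```bash
python3 st.py
```

```text
t 16.25 [514.18 159.8  332.31] yaw -0.973 F [ 0.58  0.27 -3.19] T [ 0.001 -0.213  0.006] op 8.6 30.0
```

Call:
drive_tool([
  {"x": 0, "y": 0, "z": -0.004, "ax": 0, "ay": 0, "az": 0},
  {"x": 0, "y": 0, "z": -0.004, "ax": 0, "ay": 0, "az": 0},
])

```text
time_s: 16.45
eef_pos: [514.2, 159.8, 332.8]
orientation: [0.884, -0.467, -0.0, 0.0]
wrist_force: [0.7, -0.6, -4.8]
opening: 8.9
grasp_force: 30.0
```

```bash
python3 st.py
```

```text
t 16.45 [514.18 159.83 332.76] yaw -0.972 F [ 0.67 -0.57 -4.81] T [-0.059 -0.296 -0.044] op 8.9 30.0
```

Call:
drive_tool([
  {"x": 0, "y": 0, "z": 0, "ax": 0, "ay": 0, "az": -0.03},
  {"x": 0, "y": 0, "z": 0, "ax": 0, "ay": 0, "az": -0.03},
])

```text
time_s: 16.65
eef_pos: [514.2, 159.8, 332.8]
orientation: [0.895, -0.447, -0.0, 0.0]
wrist_force: [0.3, -0.6, -5.7]
opening: 8.6
grasp_force: 30.0
```

```bash
python3 st.py
```

```text
t 16.65 [514.17 159.81 332.76] yaw -0.926 F [ 0.33 -0.58 -5.72] T [-0.179 -0.156 -0.033] op 8.6 30.0
```

Call:
drive_tool([
  {"x": 0, "y": 0, "z": 0, "ax": 0, "ay": 0, "az": -0.03},
  {"x": 0, "y": 0, "z": 0, "ax": 0, "ay": 0, "az": -0.03},
])

```text
time_s: 16.85
eef_pos: [514.1, 159.8, 332.8]
orientation: [0.904, -0.427, -0.0, 0.0]
wrist_force: [0.8, -1.2, -5.2]
opening: 8.9
grasp_force: 30.0
```

```bash
python3 st.py
```

```text
t 16.85 [514.15 159.79 332.8 ] yaw -0.882 F [ 0.76 -1.24 -5.2 ] T [-0.238 -0.118 -0.043] op 8.9 30.0
```

Call:
drive_tool([
  {"x": 0, "y": 0, "z": 0, "ax": 0, "ay": 0, "az": -0.03},
  {"x": 0, "y": 0, "z": 0, "ax": 0, "ay": 0, "az": -0.03},
])

```text
time_s: 17.05
eef_pos: [514.2, 159.8, 332.8]
orientation: [0.913, -0.407, -0.0, 0.0]
wrist_force: [0.2, -0.6, -5.5]
opening: 9.3
grasp_force: 30.0
```

```bash
python3 st.py
```

```text
t 17.05 [514.15 159.75 332.77] yaw -0.838 F [ 0.22 -0.57 -5.52] T [-0.344  0.017 -0.117] op 9.3 30.0
```

Call:
drive_tool([
  {"x": 0, "y": 0, "z": 0, "ax": 0, "ay": 0, "az": -0.025},
  {"x": 0, "y": 0, "z": 0, "ax": 0, "ay": 0, "az": -0.025},
])

```text
time_s: 17.25
eef_pos: [514.1, 159.8, 332.8]
orientation: [0.921, -0.39, -0.0, 0.0]
wrist_force: [1.2, -0.8, -5.3]
opening: 8.8
grasp_force: 30.0
```

```bash
python3 st.py
```

```text
t 17.25 [514.12 159.78 332.78] yaw -0.801 F [ 1.23 -0.81 -5.34] T [-0.473  0.098 -0.044] op 8.8 30.0
```

Call:
drive_tool([
  {"x": 0, "y": 0, "z": 0, "ax": 0, "ay": 0, "az": -0.025},
  {"x": 0, "y": 0, "z": 0, "ax": 0, "ay": 0, "az": -0.025},
])

```text
time_s: 17.45
eef_pos: [514.1, 159.7, 332.8]
orientation: [0.928, -0.373, -0.0, 0.0]
wrist_force: [-0.1, -1.9, -4.9]
opening: 8.7
grasp_force: 30.0
```

```bash
python3 st.py
```

```text
t 17.45 [514.13 159.75 332.82] yaw -0.764 F [-0.12 -1.9  -4.93] T [-0.604  0.188 -0.05 ] op 8.7 30.0
```

Call:
drive_tool([
  {"x": 0, "y": 0, "z": 0, "ax": 0, "ay": 0, "az": -0.025},
  {"x": 0, "y": 0, "z": 0, "ax": 0, "ay": 0, "az": -0.025},
])

```text
time_s: 17.65
eef_pos: [514.1, 159.7, 332.8]
orientation: [0.935, -0.355, -0.0, 0.0]
wrist_force: [-0.0, -2.3, -6.0]
opening: 9.2
grasp_force: 30.0
```

```bash
python3 st.py
```

```text
t 17.65 [514.13 159.74 332.83] yaw -0.726 F [-0.05 -2.33 -6.02] T [-0.675  0.286 -0.059] op 9.2 30.0
```

Call:
drive_tool([
  {"x": 0.002, "y": 0.003, "z": 0, "ax": 0, "ay": 0, "az": -0.025},
  {"x": 0.002, "y": 0.003, "z": 0, "ax": 0, "ay": 0, "az": -0.025},
])

```text
time_s: 17.85
eef_pos: [514.1, 159.5, 332.9]
orientation: [0.941, -0.338, -0.0, 0.0]
wrist_force: [0.1, -0.7, -5.2]
opening: 9.0
grasp_force: 30.0
```

```bash
python3 st.py
```

```text
t 17.85 [514.09 159.52 332.86] yaw -0.689 F [ 0.14 -0.7  -5.23] T [-0.112  0.583 -0.068] op 9.0 30.0
```

Call:
drive_tool([
  {"x": 0, "y": 0, "z": 0, "ax": 0, "ay": 0, "az": -0.025},
  {"x": 0, "y": 0, "z": 0, "ax": 0, "ay": 0, "az": -0.025},
])

```text
time_s: 18.05
eef_pos: [514.1, 159.5, 332.9]
orientation: [0.947, -0.32, -0.0, 0.0]
wrist_force: [-2.0, -0.8, -6.3]
opening: 9.1
grasp_force: 30.0
```

```bash
python3 st.py
```

```text
t 18.05 [514.1  159.54 332.88] yaw -0.651 F [-2.03 -0.82 -6.32] T [-0.124  0.634  0.033] op 9.1 30.0
```

Call:
drive_tool([
  {"x": 0, "y": 0, "z": 0, "ax": 0, "ay": 0, "az": -0.025},
  {"x": 0, "y": 0, "z": 0, "ax": 0, "ay": 0, "az": -0.025},
])

```text
time_s: 18.25
eef_pos: [514.1, 159.5, 332.9]
orientation: [0.953, -0.302, -0.0, 0.0]
wrist_force: [-2.4, -0.8, -4.0]
opening: 8.8
grasp_force: 30.0
```

```bash
python3 st.py
```

```text
t 18.25 [514.09 159.49 332.89] yaw -0.614 F [-2.38 -0.85 -3.97] T [-0.155  0.787  0.007] op 8.8 30.0
```

Call:
drive_tool([
  {"x": -0.003, "y": 0.002, "z": 0, "ax": 0, "ay": 0, "az": -0.02},
  {"x": -0.003, "y": 0.002, "z": 0, "ax": 0, "ay": 0, "az": -0.02},
])

```text
time_s: 18.45
eef_pos: [513.9, 159.5, 333.0]
orientation: [0.958, -0.287, 0.0, 0.0]
wrist_force: [0.3, -1.0, -6.1]
opening: 8.9
grasp_force: 30.0
```

```bash
python3 st.py
```

```text
t 18.45 [513.87 159.47 332.98] yaw -0.582 F [ 0.32 -0.99 -6.06] T [-0.372  0.197 -0.024] op 8.9 30.0
```

Call:
drive_tool([
  {"x": 0, "y": 0, "z": 0, "ax": 0, "ay": 0, "az": -0.02},
  {"x": 0, "y": 0, "z": 0, "ax": 0, "ay": 0, "az": -0.02},
])

```text
time_s: 18.65
eef_pos: [513.9, 159.5, 333.0]
orientation: [0.962, -0.273, 0.0, 0.0]
wrist_force: [-1.1, -1.1, -5.3]
opening: 8.7
grasp_force: 30.0
```

```bash
python3 st.py
```

```text
t 18.65 [513.88 159.47 333.04] yaw -0.552 F [-1.09 -1.06 -5.29] T [-0.444  0.211 -0.001] op 8.7 30.0
```

Call:
drive_tool([
  {"x": 0, "y": 0, "z": 0, "ax": 0, "ay": 0, "az": -0.02},
  {"x": 0, "y": 0, "z": 0, "ax": 0, "ay": 0, "az": -0.02},
])

```text
time_s: 18.85
eef_pos: [513.9, 159.5, 333.0]
orientation: [0.966, -0.258, 0.0, 0.0]
wrist_force: [-0.7, -1.7, -4.5]
opening: 9.0
grasp_force: 30.0
```

```bash
python3 st.py
```

```text
t 18.85 [513.88 159.46 333.03] yaw -0.523 F [-0.72 -1.72 -4.47] T [-0.502  0.245 -0.045] op 9.0 30.0
```

Call:
drive_tool([
  {"x": 0, "y": 0.002, "z": 0, "ax": 0, "ay": 0, "az": -0.02},
  {"x": 0, "y": 0.002, "z": 0, "ax": 0, "ay": 0, "az": -0.02},
])

```text
time_s: 19.05
eef_pos: [513.8, 159.3, 333.1]
orientation: [0.97, -0.244, 0.0, -0.0]
wrist_force: [0.2, -0.8, -6.5]
opening: 8.8
grasp_force: 30.0
```

```bash
python3 st.py
```

```text
t 19.05 [513.83 159.33 333.09] yaw -0.493 F [ 0.17 -0.84 -6.5 ] T [-0.307  0.068 -0.039] op 8.8 30.0
```

Call:
drive_tool([
  {"x": 0, "y": 0, "z": 0, "ax": 0, "ay": 0, "az": -0.02},
  {"x": 0, "y": 0, "z": 0, "ax": 0, "ay": 0, "az": -0.02},
])

```text
time_s: 19.25
eef_pos: [513.8, 159.3, 333.1]
orientation: [0.973, -0.229, 0.0, -0.0]
wrist_force: [-0.0, -0.9, -5.5]
opening: 9.0
grasp_force: 30.0
```

```bash
python3 st.py
```

```text
t 19.25 [513.8  159.31 333.06] yaw -0.463 F [-0.05 -0.88 -5.46] T [-0.446 -0.007 -0.089] op 9.0 30.0
```

Call:
drive_tool([
  {"x": 0, "y": 0, "z": 0, "ax": 0, "ay": 0, "az": -0.02},
  {"x": 0, "y": 0, "z": 0, "ax": 0, "ay": 0, "az": -0.02},
])

```text
time_s: 19.45
eef_pos: [513.8, 159.3, 333.1]
orientation: [0.977, -0.215, 0.0, -0.0]
wrist_force: [0.3, -0.9, -6.1]
opening: 8.6
grasp_force: 30.0
```

```bash
python3 st.py
```

```text
t 19.45 [513.81 159.33 333.06] yaw -0.433 F [ 0.28 -0.9  -6.06] T [-0.448 -0.063 -0.07 ] op 8.6 30.0
```

Call:
drive_tool([
  {"x": 0, "y": 0, "z": 0, "ax": 0, "ay": 0, "az": -0.02},
  {"x": 0, "y": 0, "z": 0, "ax": 0, "ay": 0, "az": -0.02},
])

```text
time_s: 19.65
eef_pos: [513.8, 159.3, 333.0]
orientation: [0.98, -0.2, 0.0, -0.0]
wrist_force: [0.2, -2.4, -6.3]
opening: 8.7
grasp_force: 30.0
```

```bash
python3 st.py
```

```text
t 19.65 [513.8  159.3  333.05] yaw -0.403 F [ 0.22 -2.43 -6.3 ] T [-0.588 -0.097 -0.049] op 8.7 30.0
```

```bash
python3 - <<'E'
from h import *
for n in("top","scene"):
    D=np.load(n+".npz");K,R,t=D["K"],D["R"],D["t"];g=cv2.cvtColor(D["im"],cv2.COLOR_BGR2GRAY).astype(np.float32)
    c=(514.5,158,146) if n=="top" else (514,160,146)
    for r in (8,11,14):
        o=[]
        for a in np.arange(-1.6,1.6,.2):
            w=a-.195;p=proj(K,R,t,[c[0]+r*np.cos(w),c[1]+r*np.sin(w),146]);o.append(int(cv2.getRectSubPix(g,(1,1),tuple(map(float,p)))[0,0]))
        print(n,r,o)
E
```

```text
top 8 [144, 145, 146, 145, 142, 125, 107, 92, 83, 74, 63, 56, 59, 63, 96, 121]
top 11 [145, 144, 144, 145, 142, 127, 109, 107, 101, 83, 56, 53, 68, 117, 161, 185]
top 14 [142, 142, 143, 144, 148, 143, 132, 157, 177, 138, 70, 52, 89, 155, 207, 213]
scene 8 [125, 124, 122, 120, 119, 119, 124, 134, 148, 162, 174, 183, 187, 189, 191, 191]
scene 11 [129, 129, 129, 126, 123, 120, 123, 136, 152, 170, 182, 190, 195, 198, 197, 196]
scene 14 [129, 131, 132, 131, 127, 124, 127, 138, 157, 175, 186, 189, 191, 192, 190, 186]
```

Call:
drive_tool([
  {"x": 0, "y": 0.003, "z": 0, "ax": 0, "ay": 0, "az": -0.02},
  {"x": 0, "y": 0.003, "z": 0, "ax": 0, "ay": 0, "az": -0.02},
])

```text
time_s: 19.85
eef_pos: [513.7, 159.1, 333.1]
orientation: [0.983, -0.185, 0.0, -0.0]
wrist_force: [0.5, 0.2, -6.9]
opening: 8.8
grasp_force: 30.0
```

```bash
python3 st.py
```

```text
t 19.85 [513.69 159.13 333.05] yaw -0.373 F [ 0.49  0.24 -6.9 ] T [-0.057 -0.262 -0.05 ] op 8.8 30.0
```

Call:
drive_tool([
  {"x": 0, "y": 0, "z": 0, "ax": 0, "ay": 0, "az": -0.02},
  {"x": 0, "y": 0, "z": 0, "ax": 0, "ay": 0, "az": -0.02},
])

```text
time_s: 20.05
eef_pos: [513.7, 159.1, 333.0]
orientation: [0.985, -0.171, 0.0, -0.0]
wrist_force: [0.9, 0.2, -7.0]
opening: 8.8
grasp_force: 30.0
```

```bash
python3 st.py
```

```text
t 20.05 [513.71 159.13 333.04] yaw -0.343 F [ 0.91  0.24 -7.04] T [-0.003 -0.371 -0.013] op 8.8 30.0
```

Call:
drive_tool([
  {"x": 0, "y": 0, "z": 0.008, "ax": 0, "ay": 0, "az": 0.07},
  {"x": 0, "y": 0, "z": 0.008, "ax": 0, "ay": 0, "az": 0.14},
  {"x": 0, "y": 0, "z": 0.008, "ax": 0, "ay": 0, "az": 0.21},
  {"x": 0, "y": 0, "z": 0.008, "ax": 0, "ay": 0, "az": 0.28},
  {"x": 0, "y": 0, "z": 0.008, "ax": 0, "ay": 0, "az": 0.25},
  {"x": 0, "y": 0, "z": 0.008, "ax": 0, "ay": 0, "az": 0.25},
])

```text
time_s: 20.65
eef_pos: [513.9, 159.2, 332.9]
orientation: [0.936, -0.351, 0.001, -0.0]
wrist_force: [-1.5, -0.6, -1.6]
opening: 8.8
grasp_force: 30.0
```

```bash
python3 st.py
```

```text
t 20.65 [513.87 159.15 332.85] yaw -0.717 F [-1.48 -0.59 -1.58] T [-0.144  0.151  0.08 ] op 8.8 30.0
```

Call:
drive_tool([
  {"x": 0, "y": 0, "z": -0.012, "ax": 0, "ay": 0, "az": 0},
  {"x": 0, "y": 0, "z": -0.016, "ax": 0, "ay": 0, "az": 0},
  {"x": 0, "y": 0, "z": -0.016, "ax": 0, "ay": 0, "az": 0},
])

```text
time_s: 20.95
eef_pos: [513.7, 159.2, 333.7]
orientation: [0.936, -0.351, 0.0, -0.0]
wrist_force: [3.6, 1.1, -9.1]
opening: 8.9
grasp_force: 30.0
```

```bash
python3 st.py
```

```text
t 20.95 [513.75 159.18 333.75] yaw -0.717 F [ 3.62  1.05 -9.13] T [ 0.434 -1.118 -0.017] op 8.9 30.0
```

Call:
drive_tool([
  {"x": 0, "y": 0, "z": 0, "ax": 0, "ay": 0, "az": -0.02},
  {"x": 0, "y": 0, "z": 0, "ax": 0, "ay": 0, "az": -0.02},
])

```text
time_s: 21.15
eef_pos: [513.7, 159.1, 333.8]
orientation: [0.942, -0.337, 0.0, -0.0]
wrist_force: [3.9, 0.3, -9.4]
opening: 8.7
grasp_force: 30.0
```

```bash
python3 st.py
```

```text
t 21.15 [513.7  159.12 333.78] yaw -0.687 F [ 3.91  0.3  -9.41] T [ 0.365 -1.124 -0.014] op 8.7 30.0
```

Call:
drive_tool([
  {"x": 0.004, "y": -0.003, "z": 0, "ax": 0, "ay": 0, "az": -0.02},
  {"x": 0.004, "y": -0.003, "z": 0, "ax": 0, "ay": 0, "az": -0.02},
])

```text
time_s: 21.35
eef_pos: [514.5, 159.1, 334.7]
orientation: [0.947, -0.323, 0.0, -0.0]
wrist_force: [1.1, 0.7, -1.4]
opening: 9.0
grasp_force: 30.0
```

```bash
python3 st.py
```

```text
t 21.35 [514.46 159.08 334.67] yaw -0.657 F [ 1.12  0.7  -1.4 ] T [ 0.126 -0.228  0.012] op 9.0 30.0
```

Call:
drive_tool([
  {"x": 0, "y": 0, "z": 0, "ax": 0, "ay": 0, "az": -0.02},
  {"x": 0, "y": 0, "z": 0, "ax": 0, "ay": 0, "az": -0.02},
])

```text
time_s: 21.55
eef_pos: [514.3, 159.0, 334.7]
orientation: [0.951, -0.309, 0.0, -0.0]
wrist_force: [0.1, 0.6, 0.4]
opening: 8.6
grasp_force: 30.0
```

```bash
python3 st.py
```

```text
t 21.55 [514.32 158.99 334.67] yaw -0.627 F [0.06 0.62 0.42] T [ 0.078 -0.142  0.026] op 8.6 30.0
```

Call:
drive_tool([
  {"x": 0, "y": 0, "z": 0, "ax": 0, "ay": 0, "az": -0.02},
  {"x": 0, "y": 0, "z": 0, "ax": 0, "ay": 0, "az": -0.02},
])

```text
time_s: 21.75
eef_pos: [514.2, 158.9, 334.4]
orientation: [0.956, -0.294, 0.0, -0.0]
wrist_force: [-0.1, 0.0, -1.1]
opening: 8.8
grasp_force: 30.0
```

```bash
python3 st.py
```

```text
t 21.75 [514.22 158.92 334.44] yaw -0.598 F [-0.14  0.   -1.11] T [ 0.061  0.003 -0.072] op 8.8 30.0
```

Call:
drive_tool([
  {"x": 0, "y": 0, "z": 0, "ax": 0, "ay": 0, "az": -0.02},
  {"x": 0, "y": 0, "z": 0, "ax": 0, "ay": 0, "az": -0.02},
])

```text
time_s: 21.95
eef_pos: [514.2, 158.9, 334.3]
orientation: [0.96, -0.28, 0.0, -0.0]
wrist_force: [1.3, -0.2, -0.1]
opening: 8.7
grasp_force: 30.0
```

```bash
python3 st.py
```

```text
t 21.95 [514.2  158.9  334.25] yaw -0.568 F [ 1.31 -0.19 -0.13] T [-0.004  0.015  0.018] op 8.7 30.0
```

The hold released at tool yaw -0.66: the force dropped from 9 N to 1 N and the key rose. I'll lift gently.

Call:
drive_tool([
  {"x": 0, "y": 0, "z": -0.01, "ax": 0, "ay": 0, "az": 0.02},
  {"x": 0, "y": 0, "z": -0.02, "ax": 0, "ay": 0, "az": 0.02},
  {"x": 0, "y": 0, "z": -0.02, "ax": 0, "ay": 0, "az": 0.02},
])

```text
time_s: 22.25
eef_pos: [514.3, 159.0, 336.7]
orientation: [0.956, -0.294, 0.0, -0.0]
wrist_force: [-0.4, 0.6, -0.3]
opening: 8.8
grasp_force: 30.0
```

```bash
python3 st.py
```

```text
t 22.25 [514.25 158.98 336.67] yaw -0.597 F [-0.41  0.64 -0.25] T [-0.056 -0.023 -0.024] op 8.8 30.0
```

Call:
drive_tool([
  {"x": 0, "y": 0, "z": -0.01, "ax": 0, "ay": 0, "az": 0},
  {"x": 0, "y": 0, "z": -0.02, "ax": 0, "ay": 0, "az": 0},
  {"x": 0, "y": 0, "z": -0.03, "ax": 0, "ay": 0, "az": 0},
])

```text
time_s: 22.55
eef_pos: [514.2, 159.0, 340.1]
orientation: [0.956, -0.294, -0.0, 0.0]
wrist_force: [0.2, -0.9, 0.5]
opening: 8.9
grasp_force: 30.0
```

```bash
python3 st.py
```

```text
t 22.55 [514.19 158.95 340.08] yaw -0.597 F [ 0.16 -0.94  0.54] T [0.007 0.019 0.015] op 8.9 30.0
```

Call:
drive_tool([
  {"x": 0, "y": 0, "z": -0.015, "ax": 0, "ay": 0, "az": 0},
  {"x": 0, "y": 0, "z": -0.03, "ax": 0, "ay": 0, "az": 0},
  {"x": 0, "y": 0, "z": -0.045, "ax": 0, "ay": 0, "az": 0},
])

```text
time_s: 22.85
eef_pos: [514.2, 158.9, 345.6]
orientation: [0.956, -0.294, 0.0, -0.0]
wrist_force: [-0.4, 0.4, 0.2]
opening: 8.7
grasp_force: 30.0
```

```bash
python3 st.py
```

```text
t 22.85 [514.19 158.94 345.56] yaw -0.597 F [-0.37  0.37  0.19] T [ 0.003  0.017 -0.045] op 8.7 30.0
```

Call:
drive_tool([
  {"x": 0, "y": 0, "z": -0.02, "ax": 0, "ay": 0, "az": 0},
  {"x": 0, "y": 0, "z": -0.05, "ax": 0, "ay": 0, "az": 0},
  {"x": 0, "y": 0, "z": -0.08, "ax": 0, "ay": 0, "az": 0},
  {"x": 0, "y": 0, "z": -0.12, "ax": 0, "ay": 0, "az": 0},
])

```text
time_s: 23.25
eef_pos: [514.2, 158.9, 360.1]
orientation: [0.956, -0.294, -0.0, 0.0]
wrist_force: [-0.1, -0.0, -1.1]
opening: 8.8
grasp_force: 30.0
```

```bash
python3 st.py
```

```text
t 23.25 [514.15 158.93 360.07] yaw -0.597 F [-0.12 -0.01 -1.07] T [0.024 0.012 0.009] op 8.8 30.0
```

Call:
drive_tool([
  {"x": 0, "y": 0, "z": -0.25, "ax": 0, "ay": 0, "az": 0},
  {"x": 0, "y": 0, "z": -0.5, "ax": 0, "ay": 0, "az": 0},
  {"x": 0, "y": 0, "z": -0.6, "ax": 0, "ay": 0, "az": 0},
  {"x": 0, "y": 0, "z": -0.6, "ax": 0, "ay": 0, "az": 0},
])

```text
time_s: 23.65
eef_pos: [514.4, 159.1, 433.9]
orientation: [0.956, -0.294, 0.001, -0.002]
wrist_force: [-0.2, 0.2, -0.4]
opening: 8.8
grasp_force: 30.0
```

```bash
python3 st.py; python3 - <<'E'
from h import *
im,K,R,t=cam("scene");a=cv2.resize(im[130:215,270:370],None,fx=7,fy=7,interpolation=cv2.INTER_CUBIC);cv2.imwrite("pics/c7.png",a)
go([420,-351,430],0)
E
```

```text
t 23.65 [514.45 159.05 433.94] yaw -0.597 F [-0.22  0.25 -0.42] T [-0.022  0.036 -0.03 ] op 8.8 30.0
xyz [1.74  3.955 0.012] rot [-0.001 -0.    -0.398] F [ 0.15  0.18 -0.39] T [-0.022  0.004 -0.038] t 23.7
```

View pics/c7.png

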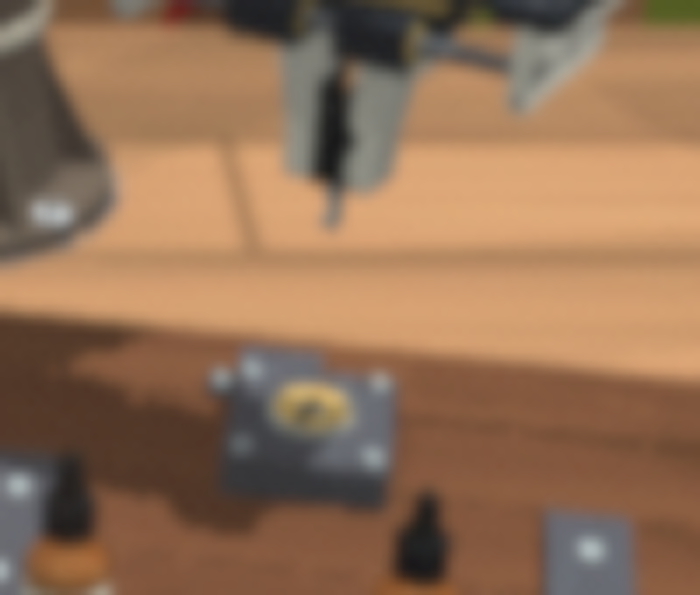

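The key is out in the grip at (335,150) with its blade below, the lid is shut and the bottles are standing. Next is the tray.

Call:
drive_tool([
  {"x": 0.15, "y": 0.33, "z": 0, "ax": 0, "ay": 0, "az": 0},
  {"x": 0.3, "y": 0.66, "z": 0, "ax": 0, "ay": 0, "az": 0},
  {"x": 0.43, "y": 0.99, "z": 0, "ax": 0, "ay": 0, "az": 0},
])

```text
time_s: 24.0
eef_pos: [489.3, 30.5, 430.0]
orientation: [0.956, -0.294, -0.001, 0.001]
wrist_force: [1.0, -0.6, -0.5]
opening: 9.2
grasp_force: 30.0
```

Call:
drive_tool([
  {"x": 0.15, "y": 0.33, "z": 0, "ax": 0, "ay": 0, "az": 0},
  {"x": 0.3, "y": 0.66, "z": 0, "ax": 0, "ay": 0, "az": 0},
  {"x": 0.43, "y": 0.99, "z": 0, "ax": 0, "ay": 0, "az": 0},
])

```text
time_s: 24.3
eef_pos: [465.0, -97.1, 430.3]
orientation: [0.956, -0.294, -0.001, 0.0]
wrist_force: [0.7, 0.7, -0.6]
opening: 8.6
grasp_force: 30.0
```

Call:
drive_tool([
  {"x": 0.15, "y": 0.33, "z": 0, "ax": 0, "ay": 0, "az": 0},
  {"x": 0.3, "y": 0.66, "z": 0, "ax": 0, "ay": 0, "az": 0},
  {"x": 0.43, "y": 0.99, "z": 0, "ax": 0, "ay": 0, "az": 0},
])

```text
time_s: 24.6
eef_pos: [441.0, -224.4, 430.3]
orientation: [0.956, -0.294, -0.001, 0.0]
wrist_force: [1.3, 0.7, 0.6]
opening: 9.0
grasp_force: 30.0
```

Call:
drive_tool([
  {"x": 0.15, "y": 0.33, "z": 0, "ax": 0, "ay": 0, "az": 0},
  {"x": 0.3, "y": 0.66, "z": 0, "ax": 0, "ay": 0, "az": 0.09},
  {"x": 0.43, "y": 0.98, "z": 0, "ax": 0, "ay": 0, "az": 0.18},
  {"x": 0.43, "y": 0.98, "z": 0, "ax": 0, "ay": 0, "az": 0.27},
  {"x": 0.43, "y": 0.98, "z": 0, "ax": 0, "ay": 0, "az": 0.36},
  {"x": 0.43, "y": 0.98, "z": 0, "ax": 0, "ay": 0, "az": 0.45},
  {"x": 0.43, "y": 0.98, "z": 0, "ax": 0, "ay": 0, "az": 0.54},
  {"x": 0.43, "y": 0.98, "z": 0, "ax": 0, "ay": 0, "az": 0.65},
  {"x": 0.43, "y": 0.98, "z": 0, "ax": 0, "ay": 0, "az": 0.65},
])

```text
time_s: 25.5
eef_pos: [418.2, -348.9, 430.1]
orientation: [-0.706, 0.709, 0.001, -0.0]
wrist_force: [0.1, -0.0, 0.2]
opening: 9.1
grasp_force: 30.0
```

```bash
python3 - <<'E'
from h import *
print(bot.get_state()["opening"],bot.get_state()["eef_pos"])
go([390,-351,330],-1.571)
E
```

```text
9.082652440821219 [ 418.21668036 -348.94907717  430.11672577]
xyz [0.019 0.233 0.835] rot [ 0.002  0.001 -0.003] F [ 0.08 -0.01  0.2 ] T [ 0.112 -0.071 -0.021] t 25.5
```

Call:
drive_tool([
  {"x": 0.02, "y": 0.1, "z": 0.3, "ax": 0.05, "ay": 0, "az": 0},
  {"x": 0.02, "y": 0.23, "z": 0.6, "ax": 0.11, "ay": 0, "az": 0},
  {"x": 0.02, "y": 0.23, "z": 0.9, "ax": 0.17, "ay": 0, "az": 0},
  {"x": 0.02, "y": 0.23, "z": 1, "ax": 0.17, "ay": 0, "az": 0},
  {"x": 0.02, "y": 0.23, "z": 1, "ax": 0.17, "ay": 0, "az": 0},
])

```text
time_s: 26.0
eef_pos: [390.4, -351.4, 310.2]
orientation: [0.702, -0.701, 0.087, -0.088]
wrist_force: [0.0, -0.5, -0.4]
opening: 9.0
grasp_force: 30.0
```

```bash
python3 - <<'E'
from h import *
from scipy.spatial.transform import Rotation as Ro
s=bot.get_state();Z=Ro.from_quat(s["orientation"]).as_matrix()[:,2]
print(s["eef_pos"],Z.round(3),"tip",s["eef_pos"]+201*Z)
go([390,-351,225],-1.571)
E
```

```text
[ 390.37226239 -351.43710446  310.2092923 ] [ 0.247  0.001 -0.969] tip [ 439.94014539 -351.15302782  115.41723837]
xyz [-0.003  0.178  0.687] rot [-0.166  0.001  0.   ] F [ 0.03 -0.53 -0.35] T [0.037 0.787 0.024] t 26.0
```

Call:
drive_tool([
  {"x": 0, "y": 0.06, "z": 0.25, "ax": 0, "ay": 0, "az": 0},
  {"x": 0, "y": 0.13, "z": 0.5, "ax": 0, "ay": 0, "az": 0},
  {"x": 0, "y": 0.19, "z": 0.72, "ax": 0, "ay": 0, "az": 0},
  {"x": 0, "y": 0.2, "z": 0.78, "ax": 0, "ay": 0, "az": 0},
  {"x": 0, "y": 0.2, "z": 0.78, "ax": 0, "ay": 0, "az": 0},
])

```text
time_s: 26.5
eef_pos: [392.4, -351.7, 215.2]
orientation: [0.702, -0.701, 0.089, -0.089]
wrist_force: [0.3, 0.7, -0.2]
opening: 8.8
grasp_force: 30.0
```

Call:
drive_tool([
  {"x": 0, "y": 0.008, "z": 0.03, "ax": 0, "ay": 0, "az": 0},
  {"x": 0, "y": 0.013, "z": 0.05, "ax": 0, "ay": 0, "az": 0},
  {"x": 0, "y": 0.015, "z": 0.06, "ax": 0, "ay": 0, "az": 0},
  {"x": 0, "y": 0.015, "z": 0.06, "ax": 0, "ay": 0, "az": 0},
])

```text
time_s: 26.9
eef_pos: [391.5, -351.5, 208.3]
orientation: [-0.701, 0.702, -0.09, 0.09]
wrist_force: [-0.1, -0.0, -0.4]
opening: 8.9
grasp_force: 30.0
```

```bash
python3 st.py; python3 - <<'E'
from h import *
im,K,R,t=cam("scene");print(proj(K,R,t,[440,-351,8]),proj(K,R,t,[420,-351,6]))
a=cv2.resize(im[140:225,140:240],None,fx=7,fy=7,interpolation=cv2.INTER_CUBIC);cv2.imwrite("pics/c8.png",a)
E
```

```text
t 26.9 [ 391.47 -351.55  208.27] yaw 4.712 F [-0.12 -0.   -0.4 ] T [ 0.005  0.836 -0.055] op 8.9 30.0
[159.03756137 210.58291798] [160.3697855  207.75162434]
```

Call:
drive_tool([
  {"x": 0, "y": 0.004, "z": 0.016, "ax": 0, "ay": 0, "az": 0},
  {"x": 0, "y": 0.008, "z": 0.032, "ax": 0, "ay": 0, "az": 0},
  {"x": 0, "y": 0.008, "z": 0.032, "ax": 0, "ay": 0, "az": 0},
])

```text
time_s: 27.25
eef_pos: [391.3, -351.5, 203.5]
orientation: [-0.701, 0.702, -0.09, 0.09]
wrist_force: [-0.4, -0.4, 1.2]
opening: 9.0
grasp_force: 30.0
```

```bash
python3 st.py
```

```text
t 27.25 [ 391.3  -351.45  203.48] yaw 4.711 F [-0.36 -0.39  1.15] T [0.125 0.803 0.028] op 9.0 30.0
```

Call:
drive_tool([
  {"x": 0, "y": 0, "z": 0, "ax": 0, "ay": 0, "az": 0},
  {"x": 0, "y": 0, "z": 0, "ax": 0, "ay": 0, "az": 0},
  {"x": 0, "y": 0, "z": 0, "ax": 0, "ay": 0, "az": 0},
  {"x": 0, "y": 0, "z": 0, "ax": 0, "ay": 0, "az": 0},
  {"x": 0, "y": 0, "z": 0, "ax": 0, "ay": 0, "az": 0},
], grip=-0.4)

```text
time_s: 27.75
eef_pos: [391.5, -351.5, 203.8]
orientation: [-0.701, 0.702, -0.09, 0.09]
wrist_force: [-0.5, -1.1, 0.1]
opening: 26.4
grasp_force: 0.0
```

Call:
drive_tool([
  {"x": 0, "y": -0.02, "z": -0.08, "ax": 0, "ay": 0, "az": 0},
  {"x": 0, "y": -0.04, "z": -0.16, "ax": 0, "ay": 0, "az": 0},
  {"x": 0, "y": -0.06, "z": -0.24, "ax": 0, "ay": 0, "az": 0},
  {"x": 0, "y": -0.08, "z": -0.32, "ax": 0, "ay": 0, "az": 0},
  {"x": 0, "y": -0.12, "z": -0.48, "ax": 0, "ay": 0, "az": 0},
  {"x": 0, "y": -0.18, "z": -0.72, "ax": 0, "ay": 0, "az": 0},
  {"x": 0, "y": -0.25, "z": -1, "ax": 0, "ay": 0, "az": 0},
  {"x": 0, "y": -0.25, "z": -1, "ax": 0, "ay": 0, "az": 0},
])

```text
time_s: 28.55
eef_pos: [391.3, -352.3, 333.3]
orientation: [0.701, -0.701, 0.094, -0.091]
wrist_force: [0.1, 0.6, -0.6]
opening: 26.3
grasp_force: 0.0
```

Call:
drive_tool([
  {"x": -0.3, "y": -0.05, "z": -0.2, "ax": 0, "ay": 0, "az": 0},
  {"x": -0.6, "y": -0.1, "z": -0.4, "ax": 0, "ay": 0, "az": 0},
  {"x": -0.9, "y": -0.1, "z": -0.4, "ax": 0, "ay": 0, "az": 0},
  {"x": -0.9, "y": -0.1, "z": -0.4, "ax": 0, "ay": 0, "az": 0},
])

```text
time_s: 28.95
eef_pos: [389.1, -240.7, 378.5]
orientation: [0.702, -0.7, 0.091, -0.091]
wrist_force: [-0.3, 0.2, -0.5]
opening: 26.1
grasp_force: 0.0
```

```bash
python3 st.py; python3 - <<'E'
from h import *
im,K,R,t=cam("scene");im2,K2,R2,t2=cam("top")
a=cv2.resize(im[190:225,135:185],None,fx=7,fy=7,interpolation=cv2.INTER_CUBIC)
b=cv2.resize(im2[190:245,340:395],None,fx=7,fy=7,interpolation=cv2.INTER_CUBIC)
c=cv2.resize(im[165:275,225:395],None,fx=2,fy=2)
o=np.zeros((600,750,3),np.uint8);o[:245,:350]=a;o[:385,360:745]=b;o[260:480,:340]=c
cv2.imwrite("pics/fin.png",o);cv2.imwrite("pics/topfin.png",im2)
E
```

```text
t 28.95 [ 389.08 -240.73  378.49] yaw -1.569 F [-0.3   0.19 -0.52] T [0.032 0.747 0.014] op 26.1 0.0
```

View pics/fin.png

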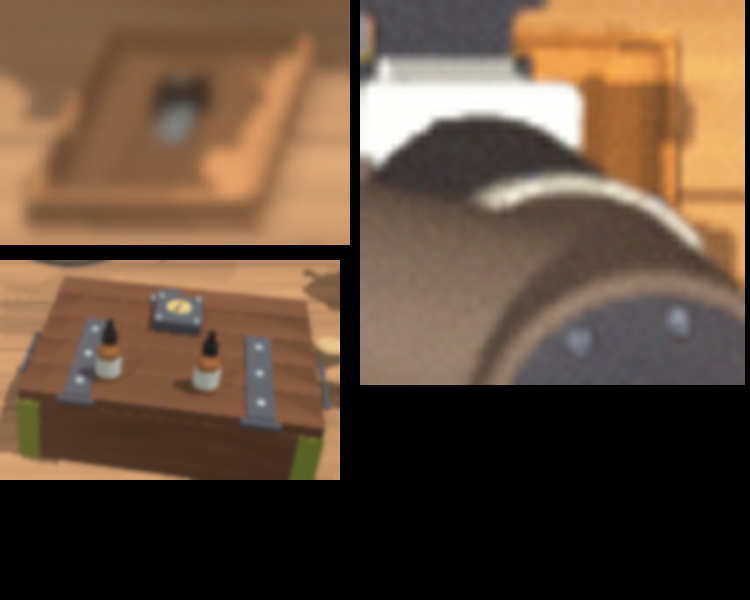

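The crop shows the key lying in the tray, with its bow at (183,90) and blade at (175,125). The chest lid is shut and its bottles are standing, so I'm handing the job in.

```bash
python3 -c "
from h import *
print(workorder.close_job())"
```

```text
the job is handed in; nothing more can be done
None
```

The chest is locked and the job handed in: I felt the bolt reach its stop, drew the key out at the notch, and left it lying in the middle-sized tray, with the lid shut and the two bottles on it still standing.

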